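# Load and index the plate pile in the draught screen

## Task

Prepare a reading of the reference plates: first turn the indexing table in the draught screen by its orange pin to its loading detent, with the pin on the robot's side, and stack all the flat reference plates lying on the bench, in any order, into one square, flush pile exactly on the table's yellow outline. Then turn the table a quarter turn counter-clockwise to the reading detent, so that the white mark comes round to the scope and the pin stands across from the door, and finally push the orange door fully shut until its catch holds it. Keep the pile square to the end, and leave the jar, brass weight and red loupe where they are.

Things in the scene. Friction and masses are not known exactly. Their poses are not given: they have to be found in the camera images.
- plate_alu: Flat rigid reference plate, bright aluminium, 68 x 68 x 8 mm, at most 0.55 kg; origin at the centre of its underside, x and y along its sides, z along its thickness (up). Either face up and any quarter turn are all the same. Starts flat on the bench, or is absent.
- plate_brass: Flat rigid reference plate, yellow brass, 68 x 68 x 8 mm, at most 0.55 kg; origin at the centre of its underside, x and y along its sides, z along its thickness (up). Either face up and any quarter turn are all the same. Starts flat on the bench, or is absent.
- plate_copper: Flat rigid reference plate, reddish copper, 68 x 68 x 8 mm, at most 0.55 kg; origin at the centre of its underside, x and y along its sides, z along its thickness (up). Either face up and any quarter turn are all the same. Starts flat on the bench, or is absent.
- plate_steel: Flat rigid reference plate, grey steel, 68 x 68 x 8 mm, at most 0.55 kg; origin at the centre of its underside, x and y along its sides, z along its thickness (up). Either face up and any quarter turn are all the same. Starts flat on the bench, or is absent.
- plate_ceramic: Flat rigid reference plate, blue ceramic, 68 x 68 x 8 mm, at most 0.55 kg; origin at the centre of its underside, x and y along its sides, z along its thickness (up). Either face up and any quarter turn are all the same. Starts flat on the bench, or is absent.
- screen: Open-topped draught screen, fixed; origin at the centre of its underside, x away from the robot, y left. Grey base 310 x 310 x 42 mm; three clear 5 mm walls, 90 mm high, at x = -150, x = +150 and y = -150 mm; hinged orange door at y = +150; blue catch housing 22 x 22 x 80 at (173, 157), by the shut door's free edge. Black reading scope (110 high) outside the far wall, x 155 to 265.
- turntable (a joint): Angle of the dark indexing table (disc 192 mm across, top 45 mm above the bench, axis through the screen's origin), rad, counter-clockwise from above. Detents at 0 (loading: pin on the screen's -x side) and 1.571 (reading: pin on the -y side), stops 0.14 beyond. A detent draws in from 0.05 rad and takes 0.3 N m to leave; between them it turns lightly and stays where left.
- pad (a point): Centre of the yellow square outline on the indexing table's top face, on the table's axis, where the pile belongs. Turns with the table; x and y along the outline's 68 mm sides (x is the screen's x at turntable = 0), z up. A white mark on the disc lies 70 mm out on its -y side.
- pin_top (a point): Centre of the top of the orange upright turning pin: 16 mm diameter, 35 mm high, rigidly fixed on the table at (-85, 0) mm in the pad's axes. Axes as pad.
- door (a joint): Angle of the orange-framed upright door, rad: 0 shut, growing as it swings outwards (counter-clockwise from above), stop at 1.3; stays where it is left. Over the last 0.04 rad its edge rides over a sprung catch (about 3 N at the free edge), which then draws and holds it at 0.
- door_hinge (a point): Point on the door's upright hinge line, 90 mm above the bench, at (-150, +150) mm in the screen's frame. Axes turn with the door: x from hinge to free edge, y out of its outer face. The panel is 6 mm thick (8 mm at the frame), 4 to 296 mm from the hinge, from 44 to 91 mm above the bench.
- door_free_edge (a point): Middle of the top of the door's free edge, 296 mm from the hinge, 90 mm above the bench.
- paste_jar: Bystander: small jar, 44 mm across, 48 mm high; origin under its centre.
- weight: Bystander: brass knob weight, 34 mm across, 50 mm high; origin under its centre.
- loupe: Bystander: red eye loupe, 40 mm across, 42 mm high; origin under its centre.
There are look-alikes about, which are no part of the job. What is shaped like the plate_alu but black or green is not meant.

How it is judged:
On the way, in this order (a step that is already met when the one before it is completed fails the run):
1. the indexing table rests in its loading detent (value of joint turntable between -0.045 and 0.045 rad and velocity of joint turntable between -0.05 and 0.05 rad/s), for 0.2 s.
2. all plates lie in one square pile on the outline, released, with the table in its loading detent (all of step 1 and horizontal distance between each of plate_alu, plate_brass, plate_copper, plate_steel, plate_ceramic and pad below 0.007 m and (angle between the x axis of plate_alu and the x axis of pad, either way round below 0.1 rad or angle between the x axis of plate_alu and the y axis of pad, either way round below 0.1 rad) and angle between the z axis of each of plate_alu, plate_brass, plate_copper, plate_steel, plate_ceramic and the z axis of pad, either way round below 0.05 rad and linear speed of each of plate_alu, plate_brass, plate_copper, plate_steel, plate_ceramic below 0.03 m/s and (angle between the x axis of plate_brass and the x axis of pad, either way round below 0.1 rad or angle between the x axis of plate_brass and the y axis of pad, either way round below 0.1 rad) and (angle between the x axis of plate_copper and the x axis of pad, either way round below 0.1 rad or angle between the x axis of plate_copper and the y axis of pad, either way round below 0.1 rad) and (angle between the x axis of plate_steel and the x axis of pad, either way round below 0.1 rad or angle between the x axis of plate_steel and the y axis of pad, either way round below 0.1 rad) and (angle between the x axis of plate_ceramic and the x axis of pad, either way round below 0.1 rad or angle between the x axis of plate_ceramic and the y axis of pad, either way round below 0.1 rad) and horizontal distance between plate_alu and plate_brass below 0.007 m and horizontal distance between each of plate_alu, plate_brass and plate_copper below 0.007 m and horizontal distance between each of plate_alu, plate_brass, plate_copper and plate_steel below 0.007 m and horizontal distance between each of plate_alu, plate_brass, plate_copper, plate_steel and plate_ceramic below 0.007 m and contact force between the fingers and plate_alu below 0.3 N and contact force between the fingers and plate_brass below 0.3 N and contact force between the fingers and plate_copper below 0.3 N and contact force between the fingers and plate_steel below 0.3 N and contact force between the fingers and plate_ceramic below 0.3 N), for 0.2 s.
3. the table rests in its reading detent (value of joint turntable between 1.5258 and 1.6158 rad and velocity of joint turntable between -0.05 and 0.05 rad/s), for 0.2 s.
4. the door is shut on its catch (value of joint door below 0.012 rad), for 0.2 s.
At the end, for the whole second after the job is handed in: All plates present lie flat, at rest, in one pile: centres within 7 mm of the outline's centre and of each other, sides within 0.10 rad of the outline's (any quarter turn); table in the reading detent (1.571 +- 0.045 rad), door shut on its catch (under 0.012 rad) (all of step 3 and value of joint door below 0.012 rad and horizontal distance between each of plate_alu, plate_brass, plate_copper, plate_steel, plate_ceramic and pad below 0.007 m and (angle between the x axis of plate_alu and the x axis of pad, either way round below 0.1 rad or angle between the x axis of plate_alu and the y axis of pad, either way round below 0.1 rad) and angle between the z axis of each of plate_alu, plate_brass, plate_copper, plate_steel, plate_ceramic and the z axis of pad, either way round below 0.05 rad and linear speed of each of plate_alu, plate_brass, plate_copper, plate_steel, plate_ceramic below 0.03 m/s and (angle between the x axis of plate_brass and the x axis of pad, either way round below 0.1 rad or angle between the x axis of plate_brass and the y axis of pad, either way round below 0.1 rad) and (angle between the x axis of plate_copper and the x axis of pad, either way round below 0.1 rad or angle between the x axis of plate_copper and the y axis of pad, either way round below 0.1 rad) and (angle between the x axis of plate_steel and the x axis of pad, either way round below 0.1 rad or angle between the x axis of plate_steel and the y axis of pad, either way round below 0.1 rad) and (angle between the x axis of plate_ceramic and the x axis of pad, either way round below 0.1 rad or angle between the x axis of plate_ceramic and the y axis of pad, either way round below 0.1 rad) and horizontal distance between plate_alu and plate_brass below 0.007 m and horizontal distance between each of plate_alu, plate_brass and plate_copper below 0.007 m and horizontal distance between each of plate_alu, plate_brass, plate_copper and plate_steel below 0.007 m and horizontal distance between each of plate_alu, plate_brass, plate_copper, plate_steel and plate_ceramic below 0.007 m); the robot touches nothing.
It fails at once if a bystander (jar, weight or loupe) is shoved more than 4 cm or tipped over (distance of any of paste_jar, weight, loupe from where it was at the start of the episode above 0.04 m or angle between any of paste_jar, weight, loupe's own z axis and vertical above 0.6 rad).
Of plate_alu, plate_brass, plate_copper, plate_steel, plate_ceramic only 3 to 5 are there at a start; the rules pass over those that are not, and their reading is None.
At some moment in a run one of plate_alu, plate_brass, plate_copper, plate_steel, plate_ceramic may be knocked a few centimetres aside while the robot is not near it.
Once in a run the grip may slacken for a moment while it holds something.
It also fails if it takes over 210 s, if anything falls off the work surface, if the arm or the gripper's body presses on something with over 40 N, if the wrist force passes 120 N, or if a joint passes its speed limit or range.

## Robot

A 6-joint arm with a two-finger parallel gripper is mounted at the origin on the work surface. World frame = base frame: x ahead of the robot, y to its left, z up, the work surface at z = 0. Lengths are in m, angles in rad, forces in N, time in s.
With the tool pointing down it reaches from about 0.25 to 0.725 m from the base axis. Payload 4 kg.
Tool frame: the origin (TCP) lies on the centre line of the jaws, within the pads' length; the fingertips stand 25 mm ahead of it and the grasp point (between the pads) lies 6 mm ahead of it; z points along the fingers, y is the line along which they close (so a half turn about z gives the same grasp; the last joint's range is limited). The gripper opens to 85 mm and grips with 20 to 120 N. Pads are 22 mm wide; open, the fingers measure 114 mm over their backs; the gripper's body (76 mm by 85 mm) begins 54 mm behind the grasp point. The pads swing forward as they close: fully open they stand 13 mm farther back than shut.
Start: joints at [1.303, 0.241, 0.005, 1.335, 0, 1.571], TCP at [0.132, 0.482, 0.228] pointing down, gripper open.
Joint ranges: [-2.72, 2.72], [-1.05, 1.87], [-1.09, 1.28], [-1.99, 2.15], [-1.42, 1.44], [-3.14, 3.14]. Speed limits (rad/s): [2.79, 2.79, 3.14, 3.14, 3.14, 3.14].

## Interface

Orientations are given as [roll, pitch, yaw] about the fixed x, y, z axes, in that order (R = Rz(yaw) Ry(pitch) Rx(roll)).
In Python, from rig import * gives the robot as it stands.
- The arm moves only by the tool servo_tool, never from a script. Its argument "motion" is a list of rows, each a list of 3 entries, a list of its own where there are three numbers: the shift along the tool's x, y, z in units of 40 mm (1.0 is 40 mm), then the turn about the tool's z in units of 6 degrees (1.0 is 6 degrees), then the opening, from 0 (shut) to 1 (fully open). In form: [[[dx, dy, dz], twist, fingers], ...]. A call has 1 to 20 rows; each row is the pose to reach, as a shift and turn from the pose commanded when the call began, along the tool's axes at that moment; what a row does not reach only later rows make up. A row lasts 1/12 s, in which the tool goes at most 41.7 mm and 7.16 degrees, less where a joint would pass 70% of its speed; a pose out of reach is approached as far as the arm can. A call with a gripper value outside its range is refused whole. The fingers move at their own pace and stop on an object; "force" is the grip in N (left out, the last holds). Time passes only in rows, so rows that repeat a pose let the fingers close. It gives the time, the measured TCP pose, the force, the opening and the grip force at its end, in the units of the state.
- observe(): the state, without advancing time (a new reading comes with each control period).
- read_camera(name): name is "side" or "top"; returns (picture, depth): 420x560x3 uint8, blue, green, red; 420x560 float32, m along the optical axis (not along the pixel's ray), 0 where there is no reading.
- calibration(name): a dict with "mtx" (3x3 intrinsics, pixels), "rvec" (rotation vector, rad) and "tvec" (3), from world to camera coordinates, as OpenCV has them. Camera axes: x right, y down, z forward; pixel columns grow to the right and rows downward; lengths in m; the calibration is good to about 2 mm. A picture is of the moment at which its call begins. calibration takes no time and is no camera call.
- close_job(): hands the job in; it is judged then, once.
Trained networks look in the newest picture that a camera, given by its name, has taken for a name from the list of things; names that differ only in an ending like _2 or _b are one class to them, and where a whole thing is asked for, a point or a joint stands for the part that bears it (a point fixed in the world has none). Each returns a list of dicts, best first, with "score" (0 to 1); they miss things now and then, are a little off and sometimes report something else, mostly with a low value. They report only what shows in the picture. A call takes as long as a camera call. They do not tell look-alikes from the thing itself.
- search_frame(label, camera): "bbox" ([left, top, width, height] in pixels, round what is visible of it).
The state is a dict: "time_s": time; "joints": joint angles; "qd": joint speeds; "effort": joint torques, N m; "position": TCP position; "tool_rot": TCP orientation; "wrist_force": force on the tool from outside, world axes, zero at the start; "moment": the same for the moment, N m; "finger_gap": finger opening in m; "grasp_force": force on a finger pad.
Only numpy, scipy, OpenCV 4.12 (cv2) and the standard library are available. Lean on these libraries where they do the work, as an engineer would, in place of code of your own. Each camera call takes 0.05 s, during which the arm holds its last target. There are 200 camera calls.

## Working session

There is one attempt and no reset: what is moved stays moved. The work goes in short steps, Python scripts to look and compute and a tool call to move; the robot and the scene stay as the last step left them, time stands still between calls to the robot, and variables do not carry over. Pictures are saved under pics/ and viewed, at most 14 in all, crops included, and the job is handed in when it is done.

Besides the shell and the picture viewer there is one more tool, called as name([rows], argument=value, ...), one row to a line, values as JSON. servo_tool: Moves the arm, as the interface text tells. Its arguments: {"type":"object","properties":{"motion":{"type":"array","items":{"type":"array"}},"force":{"type":"number"}},"required":["motion"]}

```bash
mkdir -p pics; ls
python3 - <<'E'
from rig import *
import cv2
for c in("top","side"):
    p,d=read_camera(c); cv2.imwrite(f"pics/{c}0.png",p)
    k=calibration(c); print(c,k)
s=observe(); print(s["position"],s["tool_rot"],s["time_s"])
E
```

```text
pics
top {'mtx': array([[407.0639357 ,   0.        , 287.49042111],
       [  0.        , 407.0639357 , 204.09308523],
       [  0.        ,   0.        ,   1.        ]]), 'rvec': array([ 2.16228055, -2.22321451,  0.05909711]), 'tvec': array([-0.01772351,  0.48763183,  1.18903583])}
side {'mtx': array([[471.81497519,   0.        , 272.80024048],
       [  0.        , 471.81497519, 211.02950485],
       [  0.        ,   0.        ,   1.        ]]), 'rvec': array([ 2.1289493 , -0.516129  ,  0.27165042]), 'tvec': array([-0.44560494,  0.18470071,  1.10003536])}
[0.13212763 0.48161906 0.22700156] [-3.13967024e+00 -5.52807845e-05  2.87380095e+00] 0.1
```

View pics/top0.png

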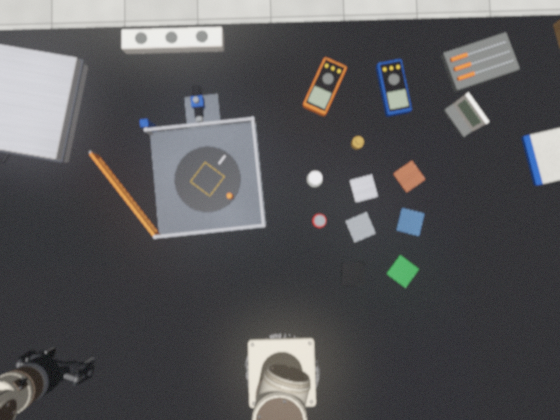

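View pics/side0.png

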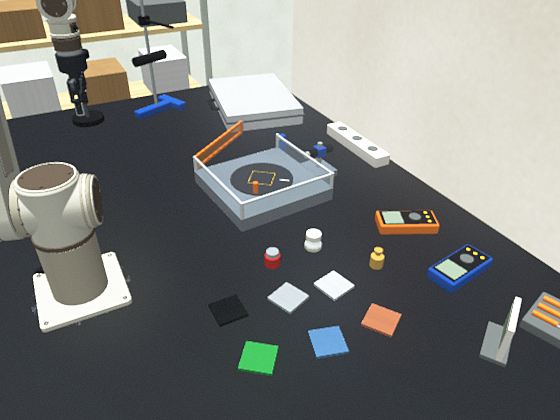

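The top view shows alu at (364,188), steel (361,227), copper (409,176) and ceramic (411,222), with no brass plate. The look-alikes are black (353,273) and green (403,271). The bystanders are the jar (315,178), loupe (319,220) and weight (358,142). The table pin is at (229,196) and the door runs (155,235) to (91,153).

```bash
cat > h.py <<'E'
from rig import *
import cv2, numpy as np
def ray(c,uv,z):
    k=calibration(c); R=cv2.Rodrigues(k["rvec"])[0]; C=-R.T@k["tvec"]
    u=np.asarray(uv,float).reshape(-1,1,2)
    n=cv2.undistortPoints(u,k["mtx"],None).reshape(-1,2)
    d=np.c_[n,np.ones(len(n))]@R
    return C+d*((z-C[2])/d[:,2])[:,None]
def proj(c,P):
    k=calibration(c); return cv2.projectPoints(np.asarray(P,float).reshape(-1,1,3),k["rvec"],k["tvec"],k["mtx"],None)[0].reshape(-1,2)
def rect(c,cnt,z):
    w=ray(c,cnt.reshape(-1,2),z)[:,:2]
    (x,y),(a,b),t=cv2.minAreaRect((w*1000).astype(np.float32))
    t=(t+45)%90-45
    return np.round([x,y,a,b,t],1)
def blobs(mask,amin=60):
    return [q for q in cv2.findContours(mask.astype(np.uint8),cv2.RETR_EXTERNAL,cv2.CHAIN_APPROX_NONE)[0] if cv2.contourArea(q)>amin]
def plates(p,x0=335,x1=440,y0=160,y1=290,z=.008):
    sub=np.zeros(p.shape[:2],bool); sub[y0:y1,x0:x1]=1
    m=(p.max(2)>70)&sub
    out=[]
    for q in blobs(m,150):
        mm=np.zeros(m.shape,np.uint8); cv2.drawContours(mm,[q],-1,1,-1)
        out.append((rect("top",q,z),np.round(cv2.mean(p,mm)[:3])))
    return out
def pin(p):
    h=cv2.cvtColor(p,cv2.COLOR_BGR2HSV); m=(h[...,0]>4)&(h[...,0]<18)&(h[...,1]>150)&(h[...,2]>110)
    m[:,:160]=0;m[:, 250:]=0;m[:125]=0;m[225:]=0
    return [(np.round(q.reshape(-1,2).mean(0),1),ray("top",q.reshape(-1,2).mean(0),.07).round(4)) for q in blobs(m,8)]
E
python3 - <<'E'
from h import *
p,d=read_camera("top")
for r in plates(p): print(*r)
print("pin",pin(p))
for n in("paste_jar","weight","loupe","plate_brass","turntable","screen","door"):
    for r in search_frame(n,"top")[:2]:
        b=r["bbox"]; print(n,round(r["score"],2),b,ray("top",[b[0]+b[2]/2,b[1]+b[3]/2],.042)[0].round(3))
# disc
g=cv2.cvtColor(p,cv2.COLOR_BGR2GRAY); 
m=np.zeros(g.shape,np.uint8); m[140:220,165:250]=(g[140:220,165:250]<75); 
q=max(blobs(m),key=cv2.contourArea); w=ray("top",cv2.convexHull(q).reshape(-1,2),.045)[:,:2]
print("disc",cv2.minEnclosingCircle((w*1000).astype(np.float32)))
h=cv2.cvtColor(p,cv2.COLOR_BGR2HSV); y=(h[...,0]>16)&(h[...,0]<35)&(h[...,1]>90)&(h[...,2]>80); y[:,:180]=0;y[:,230:]=0;y[:150]=0;y[210:]=0
print("outline",rect("top",np.argwhere(y)[:,::-1],.045))
cv2.imwrite("pics/c1.png",cv2.resize(p[80:300,80:440],None,fx=2.2,fy=2.2,interpolation=cv2.INTER_CUBIC))
E
```

```text
[ 281.2 -363.6   77.4   77.3  -38.5] [ 99. 159.  82.]
[ 414.  -243.7   81.4   81.6   21.8] [161. 157. 154.]
[ 425.8 -392.2   77.9   79.3  -16.4] [158. 126.  96.]
[ 528.8 -257.7   81.7   80.3   12.6] [181. 177. 177.]
[ 561.  -394.6   77.9   78.7   33.7] [ 93. 118. 169.]
pin []
paste_jar 0.69 [309.1, 172.0, 14.2, 15.6] [ 0.553 -0.116  0.042]
paste_jar 0.51 [312.1, 215.3, 16.1, 11.7] [ 0.434 -0.124  0.042]
weight 0.45 [351.0, 137.0, 14.7, 10.4] [ 0.66  -0.242  0.042]
loupe 0.62 [312.9, 216.2, 12.3, 12.8] [ 0.43  -0.121  0.042]
plate_brass 0.43 [173.7, 146.1, 64.6, 63.0] [0.569 0.202 0.042]
turntable 0.86 [171.4, 146.9, 69.6, 65.4] [0.563 0.202 0.042]
screen 0.65 [90.2, 84.4, 176.0, 152.7] [0.62  0.282 0.042]
door 0.77 [88.7, 155.7, 69.4, 79.3] [0.524 0.442 0.042]Traceback (most recent call last):
  File "<stdin>", line 11, in <module>
ValueError: max() iterable argument is empty
```

Run:
```python
from h import *
p,d=read_camera("top")
h=cv2.cvtColor(p,cv2.COLOR_BGR2HSV)
for a in((196,229),(179,190),(165,207),(210,250),(160,198)): print(a,p[a],h[a])
cv2.imwrite("pics/c1.png",cv2.resize(p[80:300,80:440],None,fx=2.2,fy=2.2,interpolation=cv2.INTER_CUBIC))
cv2.imwrite("pics/c2.png",cv2.resize(p[110:245,85:275],None,fx=4,fy=4,interpolation=cv2.INTER_CUBIC))
```

```text
(196, 229) [107 176 227] [ 17 135 227]
(179, 190) [106 123 135] [ 18  55 135]
(165, 207) [107 124 134] [ 19  51 134]
(210, 250) [157 149 145] [110  19 157]
(160, 198) [108 103 102] [115  14 108]
```

View pics/c2.png

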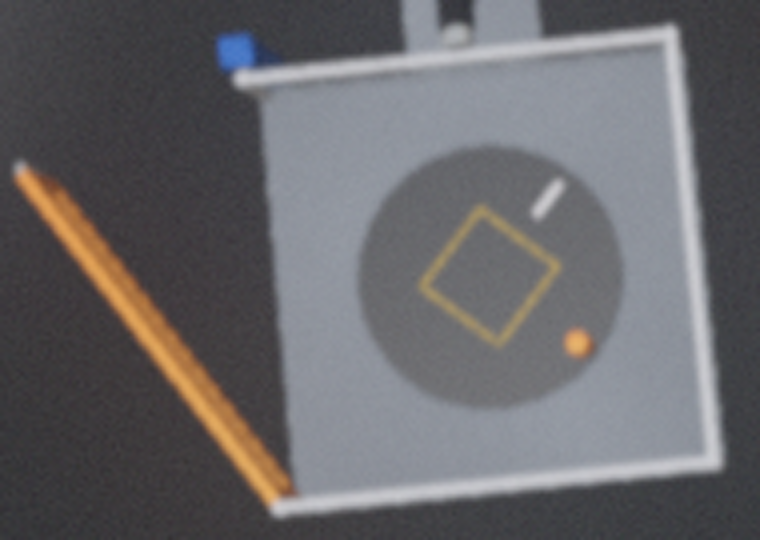

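The crop shows the screen corners at full pixels of about (155,237), (145,130), (253,119) and (264,225). The outline centre is (207.5,179), the pin (229.5,195.5) and the door's free edge (90,152).

```bash
cat >> h.py <<'E'
def hsv(p): return cv2.cvtColor(p,cv2.COLOR_BGR2HSV)
def sq(p,x,y,z,s=.068,c="top",R=.065):
    """refine a plate near x,y (m): colour distance from local bench, half-level"""
    u=proj(c,[[x,y,z]])[0]; r=int(R*330); x0,y0=(u-r).astype(int); w=p[y0:y0+2*r,x0:x0+2*r].astype(float)
    ref=np.median(p[int(u[1])-4:int(u[1])+5,int(u[0])-4:int(u[0])+5].reshape(-1,3),0)
    bg=np.median(np.r_[w[0],w[-1]],0); v=ref-bg
    f=((w-bg)@v/(v@v)>.5).astype(np.uint8)
    q=min(blobs(f,40),key=lambda q:np.linalg.norm(q.reshape(-1,2).mean(0)-r))
    return rect(c,q+np.array([x0,y0]),z),ref
E
python3 - <<'E'
from h import *
p,d=read_camera("top")
for x,y in((.414,-.244),(.426,-.392),(.529,-.258),(.561,-.395),(.281,-.364)): print(*sq(p,x,y,.008))
c=lambda u,v:[85+u/4-.4,110+v/4-.4]
co=ray("top",[c(280,508),c(240,80),c(672,35),c(715,460)],.132)[:,:2]; print("corners",co.round(4),"ctr",co.mean(0).round(4))
e=[co[1]-co[0],co[2]-co[3]]; print([np.degrees(np.arctan2(v[1],v[0])).round(2) for v in e],[np.linalg.norm(v).round(3) for v in e])
e=[co[0]-co[3],co[1]-co[2]]; print([np.degrees(np.arctan2(v[1],v[0])).round(2)-90 for v in e],[np.linalg.norm(v).round(3) for v in e])
print("outl",ray("top",[c(490,275)],.045).round(4),"pin",ray("top",[c(578,340)],.08).round(4),"edge,hinge",ray("top",[c(20,168),c(281,500)],.09).round(4))
g=cv2.cvtColor(p,cv2.COLOR_BGR2GRAY)
m=np.zeros(g.shape,np.uint8); m[140:218,165:250]=(g[140:218,165:250]<125)
q=max(blobs(m),key=cv2.contourArea); w=ray("top",cv2.convexHull(q).reshape(-1,2),.045)[:,:2]
print("disc",cv2.minEnclosingCircle((w*1000).astype(np.float32)),cv2.fitEllipse((w*1000).astype(np.float32)))
k=calibration("top");R=cv2.Rodrigues(k["rvec"])[0];C=-R.T@k["tvec"]
for u in ((361,227),(364,188),(409,176),(411,222),(215,130+5),(205,180),(229,195)): # depth check
    D=d[u[1],u[0]]; n=cv2.undistortPoints(np.float64([[u]]),k["mtx"],None)[0,0]; print(u,(C+R.T@(np.r_[n,1]*D)).round(4))
E
```

```text
[ 414.4 -244.2   71.1   70.2   21. ] [188. 184. 180.]
[ 426.  -392.4   70.5   69.8  -15.7] [180. 143. 106.]
[ 529.1 -257.8   70.7   72.1   12.5] [214. 210. 209.]
[ 561.2 -394.8   71.5   71.6   31.9] [101. 132. 191.]
[ 280.8 -363.4   70.    69.6  -38.6] [110. 180.  90.]
corners [[0.4039 0.3234]
 [0.6918 0.3475]
 [0.7143 0.0562]
 [0.4277 0.0343]] ctr [0.5594 0.1903]
[np.float64(4.79), np.float64(4.38)] [np.float64(0.289), np.float64(0.287)]
[np.float64(4.700000000000003), np.float64(4.409999999999997)] [np.float64(0.29), np.float64(0.292)]
outl [[0.5661 0.1987 0.045 ]] pin [[0.5144 0.1311 0.08  ]] edge,hinge [[0.6446 0.5161 0.09  ]
 [0.4087 0.3364 0.09  ]]
disc ((564.9281616210938, 198.40443420410156), 95.69415283203125) ((565.43798828125, 198.51231384277344), (189.23348999023438, 190.29006958007812), 8.44659423828125)
(361, 227) [ 0.4134 -0.2463  0.01  ]
(364, 188) [ 0.5287 -0.2596  0.0097]
(409, 176) [ 0.5606 -0.3945  0.0102]
(411, 222) [ 0.424  -0.3947  0.0091]
(215, 135) [0.693  0.1744 0.0406]
(205, 180) [0.5616 0.2051 0.0439]
(229, 195) [0.5135 0.1318 0.0768]
```

```bash
cat >> h.py <<'E'
def go(x,y,z,yaw=None,fr=None):
    """units from the present pose (or fr=(x,y,z,yawdeg)) to a world target"""
    s=observe(); P=np.array(s["position"]); a=np.degrees(s["tool_rot"][2])
    if fr: P=np.array(fr[:3]); a=fr[3]
    if yaw is None: yaw=a
    t=np.radians(a); d=np.array([x,y,z])-P
    tx=np.array([np.cos(t),np.sin(t)]); ty=np.array([np.sin(t),-np.cos(t)])
    return np.round([d[:2]@tx/.04,d[:2]@ty/.04,-d[2]/.04,-(yaw-a)/6],3).tolist()
CX,CY,YAW=.5655,.1986,4.6
def arc(a0,a1,n,r=.085,**k):
    return [go(CX+r*np.cos(np.radians(a)),CY+r*np.sin(np.radians(a)),k.get("z",.085),k.get("yaw"),k.get("fr")) for a in np.linspace(a0,a1,n)]
E
python3 - <<'E'
from h import *
print(go(.5144,.1311,.15),go(.5144,.1311,.085)); s=observe(); print(s["joints"],s["finger_gap"],s["wrist_force"])
E
```

```text
[-11.534, -5.936, 1.946, -0.0] [-11.534, -5.936, 3.571, -0.0]
[1.30299072e+00 2.40576150e-01 5.01631148e-03 1.33520150e+00
 3.74122588e-06 1.57080363e+00] 0.08550466928394374 [ 0.15950852 -0.20433722  0.07977268]
```

servo_tool([
  [[-1,-0.5,0],0,0.5],
  [[-2,-1,0],0,0.5],
  [[-3,-1.5,0],0,0.5],
  [[-4,-2.05,0],0,0.5],
  [[-5,-2.6,0],0,0.5],
  [[-6,-3.1,0],0,0.5],
  [[-7,-3.6,0],0,0.5],
  [[-8,-4.1,0],0,0.5],
  [[-9,-4.6,0],0,0.5],
  [[-10,-5.15,0],0,0.5],
  [[-11,-5.65,0.5],0,0.5],
  [[-11.53,-5.94,1],0,0.5],
  [[-11.53,-5.94,1.5],0,0.5],
  [[-11.53,-5.94,1.95],0,0.5],
  [[-11.53,-5.94,1.95],0,0.5],
  [[-11.53,-5.94,1.95],0,0.5],
], force=30)

```text
time_s: 1.93
position: [0.5132, 0.1305, 0.1489]
tool_rot: [-3.14, -0.003, 2.873]
wrist_force: [-0.5, 1.4, 0.7]
finger_gap: 0.0425
grasp_force: 0.0
```

servo_tool([
  [[0,0,0.4],0,0.5],
  [[0,0,0.8],0,0.5],
  [[0,0,1.2],0,0.5],
  [[0,0,1.5],0,0.5],
  [[0,0,1.6],0,0.5],
  [[0,0,1.6],0,0.3],
  [[0,0,1.6],0,0.1],
  [[0,0,1.6],0,0],
  [[0,0,1.6],0,0],
  [[0,0,1.6],0,0],
  [[0,0,1.6],0,0],
  [[0,0,1.6],0,0],
], force=25)

```text
time_s: 2.93
position: [0.5144, 0.131, 0.0861]
tool_rot: [3.141, 0.0, 2.874]
wrist_force: [0.5, 0.4, 0.3]
finger_gap: 0.0
grasp_force: 0.0
```

Run:
```python
from h import *
s=observe();P=s["position"];print(P,np.degrees(np.arctan2(P[1]-CY,P[0]-CX)),np.hypot(P[1]-CY,P[0]-CX))
fr=(CX+.085*np.cos(np.radians(-127.1)),CY+.085*np.sin(np.radians(-127.1)),.085,np.degrees(s["tool_rot"][2]))
for r in arc(-127.1,-175.4,15,fr=fr): print([round(v,2) for v in r])
```

```text
[0.51437398 0.1310007  0.08612452] -127.10057842996247 0.08475573869022535
[0.0, 0.0, -0.0, -0.0]
[0.12, 0.05, -0.0, -0.0]
[0.23, 0.11, -0.0, -0.0]
[0.34, 0.17, -0.0, -0.0]
[0.45, 0.24, -0.0, -0.0]
[0.55, 0.32, -0.0, -0.0]
[0.65, 0.41, -0.0, -0.0]
[0.74, 0.49, -0.0, -0.0]
[0.82, 0.59, -0.0, -0.0]
[0.91, 0.69, -0.0, -0.0]
[0.98, 0.79, -0.0, -0.0]
[1.05, 0.9, -0.0, -0.0]
[1.11, 1.01, -0.0, -0.0]
[1.16, 1.13, -0.0, -0.0]
[1.21, 1.25, -0.0, -0.0]
```

Run:
```python
from h import *
p,d=read_camera("side"); cv2.imwrite("pics/s1.png",cv2.resize(p[90:240,170:370],None,fx=4,fy=4,interpolation=cv2.INTER_CUBIC))
print(proj("side",[[.5144,.1311,.08],[.5144,.1311,.045]]))
```

```text
[[255.78251306 182.3949046 ]
 [256.01665192 192.75793667]]
```

View pics/s1.png

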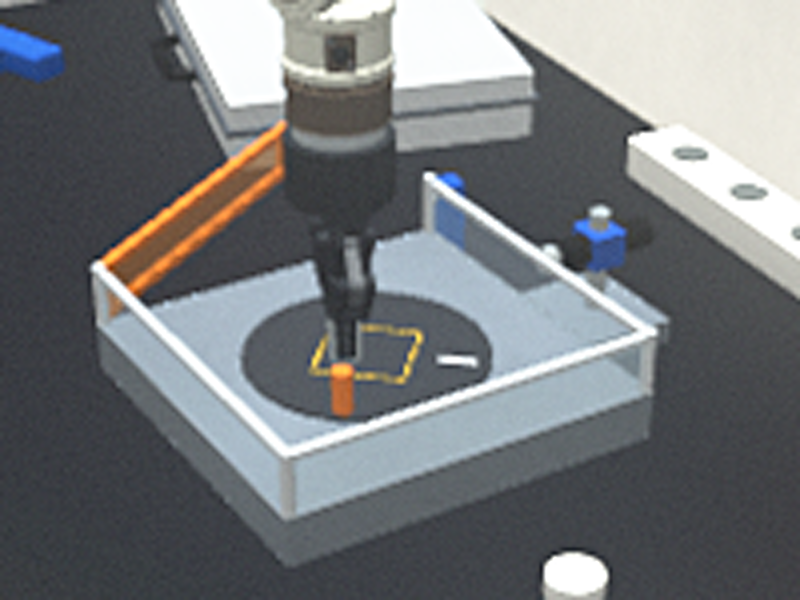

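The side crop shows the closed fingers above or behind the pin top at (256,182), so they missed it. I'll use the depth to see where the tips are.

```bash
cat >> h.py <<'E'
def deproj(c,d,u):
    k=calibration(c);R=cv2.Rodrigues(k["rvec"])[0]
    n=cv2.undistortPoints(np.float64([[u]]),k["mtx"],None)[0,0]; return R.T@(np.r_[n,1]*d[int(u[1]),int(u[0])]-k["tvec"])
E
python3 - <<'E'
from h import *
p,d=read_camera("side")
for v in range(150,192,3): print(v,[deproj("side",d,(u,v)).round(3).tolist() for u in (255,257)],p[v,256])
E
```

```text
150 [[0.498, 0.096, 0.203], [0.503, 0.095, 0.202]] [125 121 115]
153 [[0.494, 0.088, 0.199], [0.502, 0.093, 0.194]] [139 137 129]
156 [[0.499, 0.098, 0.184], [0.5, 0.088, 0.189]] [99 95 90]
159 [[0.502, 0.106, 0.171], [0.495, 0.078, 0.186]] [77 71 68]
162 [[0.488, 0.077, 0.179], [0.492, 0.073, 0.18]] [59 55 54]
165 [[0.49, 0.081, 0.168], [0.494, 0.077, 0.169]] [54 52 52]
168 [[0.496, 0.094, 0.151], [0.508, 0.106, 0.141]] [69 63 62]
171 [[0.508, 0.121, 0.124], [0.511, 0.114, 0.127]] [72 70 63]
174 [[0.507, 0.118, 0.116], [0.512, 0.118, 0.115]] [72 65 61]
177 [[0.506, 0.118, 0.107], [0.511, 0.114, 0.108]] [79 73 72]
180 [[0.509, 0.125, 0.093], [0.514, 0.122, 0.093]] [120 124 134]
183 [[0.511, 0.129, 0.08], [0.515, 0.124, 0.081]] [ 74 177 255]
186 [[0.511, 0.129, 0.07], [0.517, 0.128, 0.069]] [ 53 103 184]
189 [[0.507, 0.122, 0.065], [0.515, 0.125, 0.061]] [ 55 101 184]
```

servo_tool([
  [[0,0,0],0,0.5],
  [[0,0,0],0,0.5],
  [[0,0,0],0,0.5],
  [[0,0,0],0,0.5],
  [[0,0,0.15],0,0.5],
  [[0,0,0.3],0,0.5],
  [[0,0,0.3],0,0.5],
])

```text
time_s: 3.62
position: [0.513, 0.1307, 0.0721]
tool_rot: [-3.14, -0.002, 2.874]
wrist_force: [-0.7, -1.0, -0.1]
finger_gap: 0.0426
grasp_force: 0.0
```

servo_tool([
  [[0,0,0],0,0.3],
  [[0,0,0],0,0.2],
  [[0,0,0],0,0.1],
  [[0,0,0],0,0],
  [[0,0,0],0,0],
  [[0,0,0],0,0],
  [[0,0,0],0,0],
])

```text
time_s: 4.2
position: [0.5149, 0.1317, 0.0739]
tool_rot: [3.14, 0.001, 2.874]
wrist_force: [3.5, 5.2, -3.7]
finger_gap: 0.0131
grasp_force: 24.4
```

servo_tool([
  [[0.12,0.05,0],0,0],
  [[0.23,0.11,0],0,0],
  [[0.34,0.17,0],0,0],
  [[0.45,0.24,0],0,0],
  [[0.55,0.32,0],0,0],
  [[0.65,0.41,0],0,0],
  [[0.74,0.49,0],0,0],
  [[0.82,0.59,0],0,0],
  [[0.91,0.69,0],0,0],
  [[0.98,0.79,0],0,0],
  [[1.05,0.9,0],0,0],
  [[1.11,1.01,0],0,0],
  [[1.16,1.13,0],0,0],
  [[1.21,1.25,0],0,0],
  [[1.21,1.25,0],0,0],
  [[1.21,1.25,0],0,0],
])

```text
time_s: 5.53
position: [0.4771, 0.1927, 0.0735]
tool_rot: [-3.141, -0.007, 2.875]
wrist_force: [-1.3, -0.1, 2.1]
finger_gap: 0.0134
grasp_force: 24.5
```

Run:
```python
from h import *
p,d=read_camera("side"); cv2.imwrite("pics/s2.png",cv2.resize(p[90:240,170:370],None,fx=4,fy=4,interpolation=cv2.INTER_CUBIC))
```

```text
(no output)
```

View pics/s2.png

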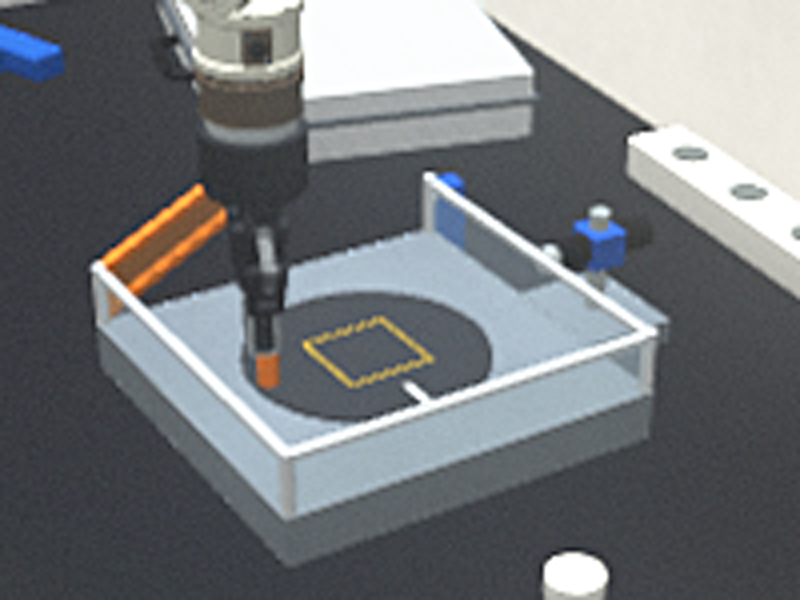

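Pin is on the robot side now and the mark is on the near right. I'll release it and rise.

servo_tool([
  [[0,0,0],0,0.5],
  [[0,0,0],0,0.5],
  [[0,0,0],0,0.5],
  [[0,0,0],0,0.5],
  [[0,0,-0.5],0,0.5],
  [[0,0,-1.3],0,0.5],
  [[0,0,-2.2],0,0.5],
  [[0,0,-3.2],0,1],
  [[0,0,-3.2],0,1],
])

```text
time_s: 6.33
position: [0.4853, 0.1938, 0.2101]
tool_rot: [3.133, 0.012, 2.874]
wrist_force: [1.7, 0.7, 1.6]
finger_gap: 0.0655
grasp_force: 0.0
```

Run:
```python
from h import *
p,d=read_camera("top")
for x,y in((.414,-.244),(.426,-.392),(.529,-.258),(.561,-.395)): print(*sq(p,x,y,.008))
s=observe(); print(s["position"],s["tool_rot"],s["joints"])
print(go(.414,-.244,.12,111))
cv2.imwrite("pics/c3.png",cv2.resize(p[110:245,85:275],None,fx=4,fy=4,interpolation=cv2.INTER_CUBIC))
```

```text
[ 414.4 -244.    71.1   70.6   21.1] [180. 175. 172.]
[ 425.9 -392.6   70.    70.5  -16.4] [172. 136. 100.]
[ 529.  -257.7   70.9   71.6   13.2] [206. 201. 201.]
[ 561.3 -394.7   71.5   71.1   32.2] [ 96. 124. 182.]
[0.48411352 0.19331816 0.20682116] [3.13493266 0.00870943 2.873565  ] [3.79891689e-01 2.83683615e-01 7.35683698e-03 1.28350572e+00
 5.40355830e-05 6.47890635e-01]
[-1.205, -11.007, 2.171, 8.941]
```

View pics/c3.png

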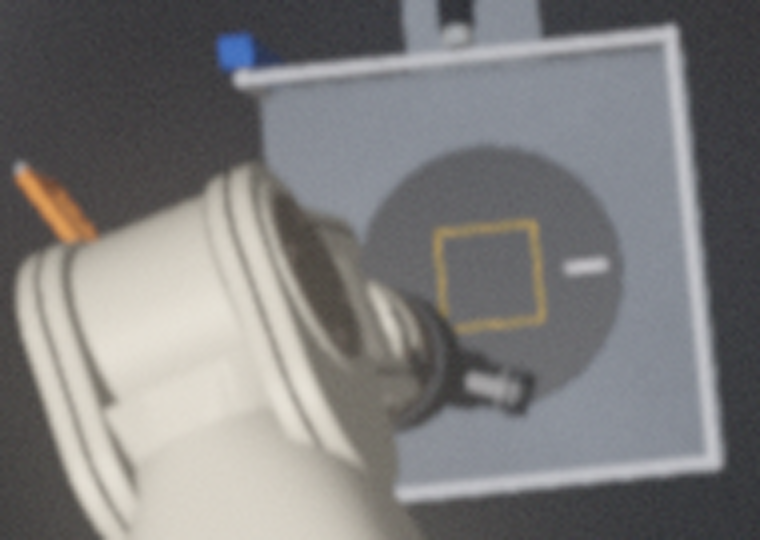

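The table sits in the loading detent: outline is square to the screen, centred at crop (489,275), full pixel (207,179).

servo_tool([
  [[-0.1,-0.8,0],0.8,1],
  [[-0.2,-1.7,0],1.6,1],
  [[-0.3,-2.6,0],2.4,1],
  [[-0.4,-3.5,0],3.2,1],
  [[-0.5,-4.4,0],4,1],
  [[-0.6,-5.3,0],4.8,1],
  [[-0.7,-6.2,0],5.6,1],
  [[-0.8,-7.1,0],6.4,1],
  [[-0.9,-8,0],7.2,1],
  [[-1,-9,0],8,1],
  [[-1.1,-10,0.3],8.6,1],
  [[-1.2,-11,0.8],8.95,1],
  [[-1.2,-11,1.4],8.95,1],
  [[-1.2,-11,2],8.95,1],
  [[-1.2,-11,2.17],8.95,1],
  [[-1.2,-11,2.17],8.95,1],
])

```text
time_s: 7.72
position: [0.4083, -0.2439, 0.1122]
tool_rot: [-3.138, -0.005, 1.936]
wrist_force: [0.6, 0.3, 1.4]
finger_gap: 0.0855
grasp_force: 0.0
```

Run:
```python
from h import *
s=observe(); print(s["position"],s["tool_rot"]); print(go(.4144,-.244,.04,111))
```

```text
[ 0.40830294 -0.24390231  0.11221444] [-3.13757794 -0.005247    1.93591274]
[-0.057, 0.142, 1.805, -0.013]
```

servo_tool([
  [[-0.06,0.14,0.5],0,1],
  [[-0.06,0.14,1],0,1],
  [[-0.06,0.14,1.5],0,1],
  [[-0.06,0.14,1.8],0,1],
  [[-0.06,0.14,2.05],0,1],
  [[-0.06,0.14,2.05],0,1],
  [[-0.06,0.14,2.05],0,1],
])

```text
time_s: 8.3
position: [0.4173, -0.2451, 0.0336]
tool_rot: [3.141, 0.0, 1.937]
wrist_force: [0.2, 0.2, 0.2]
finger_gap: 0.0854
grasp_force: 0.0
```

servo_tool([
  [[0,0,0.1],0,1],
  [[0,0,0.2],0,1],
  [[0,0,0.2],0,1],
  [[0,0,0.2],0,1],
])

```text
time_s: 8.63
position: [0.4168, -0.2453, 0.0252]
tool_rot: [3.141, 0.0, 1.937]
wrist_force: [0.4, -0.4, -0.4]
finger_gap: 0.0853
grasp_force: 0.0
```

servo_tool([
  [[0,0,0.05],0,1],
  [[0,0,0.1],0,1],
  [[0,0,0.1],0,1],
  [[0,0,0.1],0,1],
])

```text
time_s: 8.97
position: [0.4165, -0.2452, 0.0209]
tool_rot: [-3.141, -0.0, 1.937]
wrist_force: [0.8, 0.3, -1.3]
finger_gap: 0.0851
grasp_force: 0.0
```

Run:
```python
from h import *
for i in range(4):
    p,d=read_camera("side"); s=observe(); print(s["position"].round(4),s["wrist_force"].round(2))
u=proj("side",[.414,-.244,.02])[0].astype(int); print(u)
cv2.imwrite("pics/s3.png",cv2.resize(p[u[1]-65:u[1]+65,u[0]-80:u[0]+80],None,fx=5,fy=4.6,interpolation=cv2.INTER_CUBIC))
```

```text
[ 0.4166 -0.2452  0.021 ] [0.2  0.44 0.14]
[ 0.4167 -0.2452  0.021 ] [ 0.55  0.09 -0.82]
[ 0.4167 -0.2453  0.021 ] [-0.72 -0.72  0.79]
[ 0.4167 -0.2453  0.0211] [-0.42 -0.81  0.4 ]
[287 292]
```

View pics/s3.png

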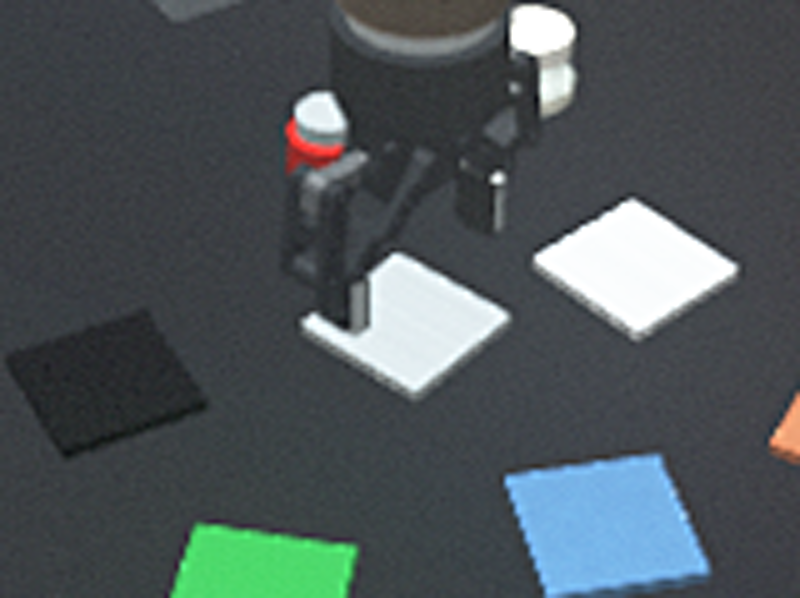

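The picture shows the open fingers straddling the grey plate (405,322), with tips still about 20 mm up. So I'll go down further by feel.

servo_tool([
  [[0,0,0.1],0,1],
  [[0,0,0.2],0,1],
  [[0,0,0.2],0,1],
  [[0,0,0.2],0,1],
])

```text
time_s: 9.5
position: [0.4162, -0.245, 0.0125]
tool_rot: [-3.141, -0.001, 1.937]
wrist_force: [-0.0, -0.4, 0.4]
finger_gap: 0.0852
grasp_force: 0.0
```

servo_tool([
  [[0,0,0.05],0,1],
  [[0,0,0.1],0,1],
  [[0,0,0.1],0,1],
  [[0,0,0.1],0,1],
])

```text
time_s: 9.83
position: [0.4166, -0.2452, 0.0089]
tool_rot: [-3.141, -0.0, 1.937]
wrist_force: [0.1, 0.6, -0.1]
finger_gap: 0.0857
grasp_force: 0.0
```

Run:
```python
from h import *
p,d=read_camera("side"); s=observe(); print(s["position"].round(4),s["wrist_force"].round(2))
u=proj("side",[.414,-.244,.02])[0].astype(int); print(u)
cv2.imwrite("pics/s4.png",cv2.resize(p[u[1]-65:u[1]+65,u[0]-80:u[0]+80],None,fx=5,fy=4.6,interpolation=cv2.INTER_CUBIC))
```

```text
[ 0.4167 -0.2452  0.009 ] [-0.26  0.33 -0.24]
[287 292]
```

View pics/s4.png

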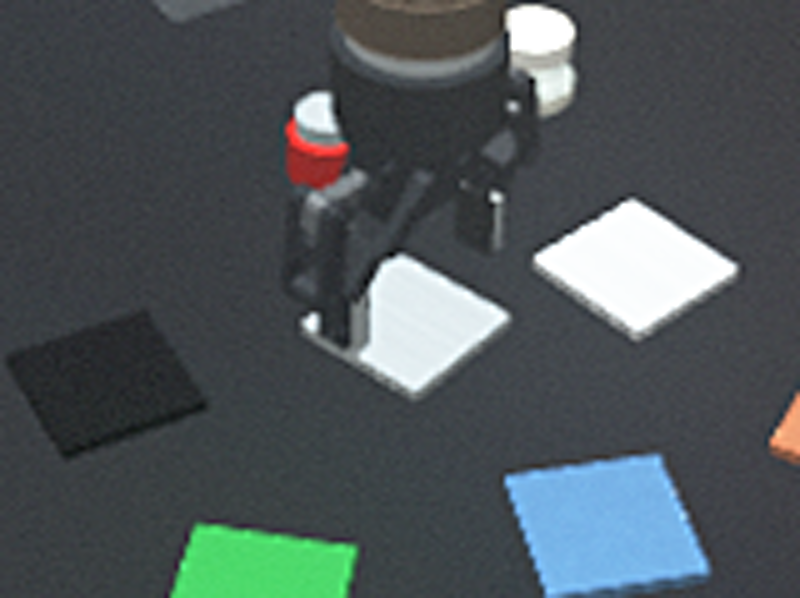

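Run:
```python
from h import *
p,d=read_camera("side")
for v in range(286,307,2): print(v,[(deproj("side",d,(u,v))*1000).round(0).astype(int).tolist() for u in (272,275,277,279)])
print()
for v in range(264,286,2): print(v,[(deproj("side",d,(u,v))*1000).round(0).astype(int).tolist() for u in (300,303,306)])
p,d=read_camera("top")
s=observe(); print(proj("top",[[.4167,-.2452,.02],[.4144,-.244,.02]]))
cv2.imwrite("pics/t4.png",cv2.resize(p[175:275,310:440],None,fx=5,fy=5,interpolation=cv2.INTER_CUBIC))
```

```text
286 [[354, -282, 99], [363, -279, 92], [373, -268, 79], [375, -273, 81]]
288 [[354, -281, 92], [367, -270, 77], [370, -274, 79], [375, -273, 76]]
290 [[355, -280, 85], [366, -273, 74], [369, -275, 75], [373, -277, 74]]
292 [[354, -282, 81], [368, -269, 64], [368, -277, 71], [376, -272, 63]]
294 [[355, -281, 74], [366, -272, 62], [372, -271, 58], [377, -270, 55]]
296 [[363, -264, 50], [368, -269, 52], [373, -268, 49], [376, -272, 51]]
298 [[364, -263, 43], [367, -271, 48], [373, -269, 44], [376, -271, 45]]
300 [[363, -265, 39], [367, -271, 42], [372, -270, 40], [377, -271, 37]]
302 [[374, -243, 7], [367, -271, 37], [372, -270, 33], [376, -272, 33]]
304 [[374, -244, 2], [379, -247, 2], [372, -271, 28], [386, -255, 7]]
306 [[372, -246, -1], [378, -249, -2], [382, -252, 0], [383, -259, 5]]

264 [[432, -261, 111], [445, -252, 99], [456, -247, 90]]
266 [[454, -226, 69], [446, -251, 92], [462, -239, 76]]
268 [[456, -224, 61], [459, -231, 65], [461, -240, 72]]
270 [[454, -226, 57], [458, -232, 60], [463, -238, 63]]
272 [[453, -229, 53], [457, -236, 57], [463, -239, 58]]
274 [[455, -225, 43], [458, -234, 49], [464, -237, 50]]
276 [[454, -227, 39], [458, -234, 43], [464, -238, 45]]
278 [[455, -227, 33], [458, -236, 39], [464, -238, 38]]
280 [[455, -228, 27], [458, -236, 32], [465, -237, 31]]
282 [[467, -208, 0], [459, -235, 25], [479, -215, 0]]
284 [[464, -214, -1], [470, -217, -1], [475, -223, 2]]
[[361.18775142 225.88542443]
 [360.80761597 226.6832234 ]]
```

View pics/t4.png

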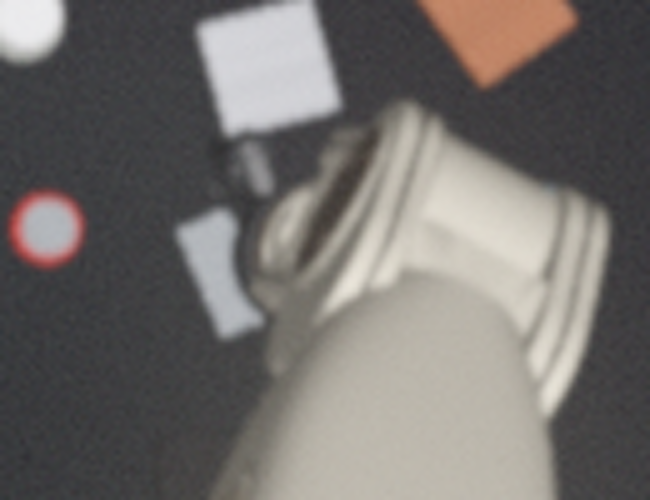

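servo_tool([
  [[-0.02,-0.05,0.1],0,1],
  [[-0.02,-0.05,0.2],0,1],
  [[-0.02,-0.05,0.3],0,1],
  [[-0.02,-0.05,0.3],0,1],
  [[-0.02,-0.05,0.3],0,1],
])

```text
time_s: 10.4
position: [0.4147, -0.2465, -0.0035]
tool_rot: [-3.141, -0.001, 1.936]
wrist_force: [-0.6, -1.6, -0.1]
finger_gap: 0.0853
grasp_force: 0.0
```

servo_tool([
  [[0,0,0.05],0,1],
  [[0,0,0.1],0,1],
  [[0,0,0.1],0,1],
  [[0,0,0.1],0,1],
])

```text
time_s: 10.73
position: [0.415, -0.2466, -0.0071]
tool_rot: [-3.141, -0.0, 1.937]
wrist_force: [-0.5, -0.1, 0.7]
finger_gap: 0.0855
grasp_force: 0.0
```

Run:
```python
from h import *
p,d=read_camera("side")
for v in range(290,313,2): print(v,[(deproj("side",d,(u,v))*1000).round(0).astype(int).tolist() for u in (275,277,279)])
s=observe(); print(s["position"],s["wrist_force"],s["joints"])
```

```text
290 [[363, -279, 81], [401, -216, 9], [376, -272, 69]]
292 [[370, -265, 60], [372, -271, 64], [375, -273, 65]]
294 [[366, -272, 61], [371, -273, 60], [375, -274, 60]]
296 [[366, -273, 57], [369, -276, 57], [374, -275, 54]]
298 [[364, -275, 54], [369, -276, 51], [376, -272, 45]]
300 [[366, -272, 44], [371, -272, 41], [376, -273, 40]]
302 [[366, -272, 38], [371, -272, 35], [376, -273, 34]]
304 [[366, -273, 33], [370, -274, 32], [377, -271, 26]]
306 [[366, -273, 26], [371, -273, 24], [376, -272, 21]]
308 [[367, -270, 17], [371, -272, 17], [376, -272, 14]]
310 [[373, -259, -2], [371, -272, 11], [379, -267, 2]]
312 [[370, -265, -2], [375, -266, -3], [377, -271, 0]]
[ 0.41513432 -0.24666884 -0.00701677] [ 0.05600722 -1.29751047  0.16510782] [-5.36152877e-01  4.47554413e-01 -3.84682665e-01  7.38577388e-01
  2.52603907e-05  6.68856336e-01]
```

servo_tool([
  [[0,0.03,0.05],0,1],
  [[0,0.03,0.1],0,1],
  [[0,0.03,0.15],0,1],
  [[0,0.03,0.15],0,1],
  [[0,0.03,0.15],0,1],
])

```text
time_s: 11.2
position: [0.416, -0.2461, -0.0132]
tool_rot: [-3.141, -0.0, 1.937]
wrist_force: [-0.4, -0.1, 0.2]
finger_gap: 0.0853
grasp_force: 0.0
```

servo_tool([
  [[0,0,0],0,0.95],
  [[0,0,0],0,0.9],
  [[0,0,0],0,0.85],
  [[0,0,0],0,0.8],
  [[0,0,0],0,0.75],
  [[0,0,0],0,0.7],
  [[0,0,0],0,0.7],
], force=40)

```text
time_s: 11.78
position: [0.4174, -0.2471, -0.0102]
tool_rot: [3.14, 0.003, 1.936]
wrist_force: [-4.0, 2.8, 19.1]
finger_gap: 0.0669
grasp_force: 48.7
```

Gripped at 67 mm with the tips on the bench, at reported TCP z of about -0.010. That fixes the working height. Lifting.

servo_tool([
  [[0,0,-0.2],0,0.6],
  [[0,0,-0.6],0,0.6],
  [[0,0,-1.2],0,0.6],
  [[0,0,-2],0,0.6],
  [[0,0,-2.8],0,0.6],
  [[0,0,-3.6],0,0.6],
  [[0,0,-4.2],0,0.6],
  [[0,0,-4.2],0,0.6],
  [[0,0,-4.2],0,0.6],
  [[0,0,-4.2],0,0.6],
], force=60)

```text
time_s: 12.62
position: [0.4151, -0.2456, 0.1535]
tool_rot: [-3.14, -0.002, 1.937]
wrist_force: [-0.1, -0.3, -4.5]
finger_gap: 0.066
grasp_force: 67.8
```

Run:
```python
from h import *
s=observe(); print(s["position"],s["tool_rot"],s["wrist_force"],s["finger_gap"]); print(go(.5657,.1962,.15,94.6))
```

```text
[ 0.41512281 -0.24562241  0.15350917] [-3.13980821e+00 -2.18912919e-03  1.93651618e+00] [-0.0855957  -0.3058623  -4.48816652] 0.06599588562298571
[8.969, 7.466, 0.088, 2.726]
```

servo_tool([
  [[0.3,0.25,0],0,0.6],
  [[0.8,0.65,0],0.2,0.6],
  [[1.4,1.2,0],0.4,0.6],
  [[2,1.7,0],0.6,0.6],
  [[2.6,2.2,0],0.8,0.6],
  [[3.2,2.7,0],1,0.6],
  [[3.8,3.2,0],1.2,0.6],
  [[4.4,3.7,0],1.4,0.6],
  [[5,4.2,0],1.6,0.6],
  [[5.6,4.7,0],1.8,0.6],
  [[6.2,5.2,0],2,0.6],
  [[6.8,5.7,0],2.2,0.6],
  [[7.4,6.2,0],2.4,0.6],
  [[8,6.65,0],2.6,0.6],
  [[8.5,7.1,0],2.73,0.6],
  [[8.8,7.35,0],2.73,0.6],
  [[8.97,7.47,0],2.73,0.6],
  [[8.97,7.47,0],2.73,0.6],
  [[8.97,7.47,0],2.73,0.6],
  [[8.97,7.47,0],2.73,0.6],
])

```text
time_s: 14.28
position: [0.566, 0.1943, 0.1539]
tool_rot: [-3.139, 0.001, 1.65]
wrist_force: [0.2, 0.1, -2.4]
finger_gap: 0.0657
grasp_force: 67.8
```

Run:
```python
from h import *
s=observe(); print(s["position"],s["tool_rot"],s["wrist_force"],s["finger_gap"]); print(go(.5657,.1962,.038,94.6))
```

```text
[0.56600723 0.19429259 0.15393913] [-3.13907903e+00  1.17836903e-03  1.64960107e+00] [ 0.17187467  0.07921878 -2.4338892 ] 0.06572133108529105
[0.048, -0.004, 2.898, -0.014]
```

servo_tool([
  [[0.05,0,0.4],0,0.6],
  [[0.05,0,0.9],0,0.6],
  [[0.05,0,1.5],0,0.6],
  [[0.05,0,2],0,0.6],
  [[0.05,0,2.4],0,0.6],
  [[0.05,0,2.6],0,0.6],
  [[0.05,0,2.7],0,0.6],
  [[0.05,0,2.75],0,0.6],
  [[0.05,0,2.75],0,0.6],
  [[0.05,0,2.75],0,0.6],
])

```text
time_s: 15.12
position: [0.5677, 0.1977, 0.0463]
tool_rot: [3.139, -0.001, 1.65]
wrist_force: [0.5, 0.3, -2.7]
finger_gap: 0.066
grasp_force: 67.8
```

servo_tool([
  [[0,0,0.05],0,0.6],
  [[0,0,0.1],0,0.6],
  [[0,0,0.15],0,0.6],
  [[0,0,0.15],0,0.6],
  [[0,0,0.15],0,0.6],
  [[0,0,0.15],0,0.6],
])

```text
time_s: 15.62
position: [0.5668, 0.1977, 0.039]
tool_rot: [-3.142, 0.0, 1.651]
wrist_force: [0.8, -0.1, -1.9]
finger_gap: 0.0662
grasp_force: 67.8
```

servo_tool([
  [[-0.035,-0.03,0.02],0,0.6],
  [[-0.035,-0.03,0.05],0,0.6],
  [[-0.035,-0.03,0.08],0,0.6],
  [[-0.035,-0.03,0.08],0,0.6],
  [[-0.035,-0.03,0.08],0,0.6],
])

```text
time_s: 16.03
position: [0.5656, 0.1961, 0.0356]
tool_rot: [-3.141, 0.0, 1.651]
wrist_force: [-0.6, 0.4, -3.0]
finger_gap: 0.0659
grasp_force: 67.8
```

servo_tool([
  [[0,0,0.02],0,0.6],
  [[0,0,0.05],0,0.6],
  [[0,0,0.05],0,0.6],
  [[0,0,0.05],0,0.6],
])

```text
time_s: 16.37
position: [0.5659, 0.1963, 0.0352]
tool_rot: [3.141, -0.0, 1.651]
wrist_force: [-2.8, -0.7, 5.8]
finger_gap: 0.0655
grasp_force: 72.5
```

servo_tool([
  [[0,0,0],0,0.8],
  [[0,0,0],0,0.9],
  [[0,0,0],0,1],
  [[0,0,0],0,1],
  [[0,0,-0.3],0,1],
  [[0,0,-0.9],0,1],
  [[0,0,-1.7],0,1],
  [[0,0,-2.5],0,1],
  [[0,0,-3],0,1],
  [[0,0,-3],0,1],
  [[0,0,-3],0,1],
], force=40)

```text
time_s: 17.28
position: [0.5669, 0.1966, 0.1555]
tool_rot: [3.138, -0.001, 1.651]
wrist_force: [-0.1, 0.5, -0.3]
finger_gap: 0.0855
grasp_force: 0.0
```

Run:
```python
from h import *
p,d=read_camera("top")
for x,y in((.426,-.392),(.529,-.258),(.561,-.395)): print(*sq(p,x,y,.008))
s=observe(); print(s["position"],np.degrees(s["tool_rot"][2]))
print(go(.529,-.2577,.05,102.9))
```

```text
[ 425.8 -392.6   70.    70.7  -16.4] [175. 139. 102.]
[ 529.1 -257.8   70.7   72.1   12.5] [209. 205. 205.]
[ 561.  -394.4   71.6   71.8   32.2] [ 98. 127. 186.]
[0.56573307 0.1962039  0.15366806] 94.57535050286168
[-11.238, -1.821, 2.592, -1.387]
```

servo_tool([
  [[-0.5,-0.05,0],-0.1,1],
  [[-1.3,-0.2,0],-0.2,1],
  [[-2.2,-0.35,0],-0.3,1],
  [[-3.1,-0.5,0],-0.4,1],
  [[-4,-0.65,0],-0.5,1],
  [[-4.9,-0.8,0],-0.6,1],
  [[-5.8,-0.95,0],-0.7,1],
  [[-6.7,-1.1,0],-0.8,1],
  [[-7.6,-1.25,0],-0.9,1],
  [[-8.5,-1.4,0],-1,1],
  [[-9.4,-1.55,0],-1.1,1],
  [[-10.3,-1.7,0.3],-1.3,1],
  [[-10.9,-1.78,0.8],-1.39,1],
  [[-11.24,-1.82,1.4],-1.39,1],
  [[-11.24,-1.82,2],-1.39,1],
  [[-11.24,-1.82,2.4],-1.39,1],
  [[-11.24,-1.82,2.6],-1.39,1],
  [[-11.24,-1.82,2.6],-1.39,1],
  [[-11.24,-1.82,2.6],-1.39,1],
  [[-11.24,-1.82,2.6],-1.39,1],
])

```text
time_s: 19.0
position: [0.5298, -0.2578, 0.0506]
tool_rot: [3.141, 0.001, 1.797]
wrist_force: [0.2, 0.2, -0.4]
finger_gap: 0.0857
grasp_force: 0.0
```

Run:
```python
from h import *
s=observe(); print(s["position"],np.degrees(s["tool_rot"][2]))
print(go(.529,-.2577,-.0105,102.9))
p,d=read_camera("top")
u=proj("top",[CX,CY,.053])[0]
print(sq(p,CX,CY,.053,R=.08))
cv2.imwrite("pics/t5.png",cv2.resize(p[130:230,140:275],None,fx=5,fy=5,interpolation=cv2.INTER_CUBIC))
```

```text
[ 0.52975373 -0.25778552  0.05059889] 102.94866851760106
[0.006, -0.018, 1.527, 0.008]
(array([564.6, 198.5,  72.3,  71.5,   4.6]), array([186., 181., 178.]))
```

View pics/t5.png

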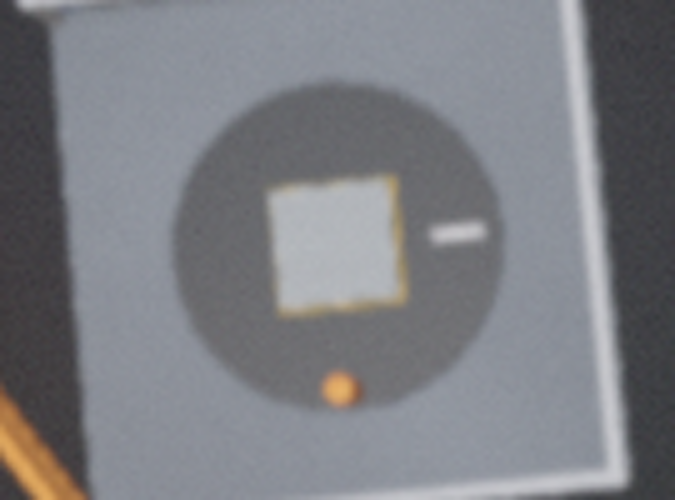

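First plate is square on the outline: (564.6,198.5) mm, 4.6°. On to the alu plate.

servo_tool([
  [[0,-0.02,0.4],0,1],
  [[0,-0.02,0.8],0,1],
  [[0,-0.02,1.2],0,1],
  [[0,-0.02,1.4],0,1],
  [[0,-0.02,1.51],0,1],
  [[0,-0.02,1.51],0,1],
  [[0,-0.02,1.51],0,0.9],
  [[0,-0.02,1.51],0,0.8],
  [[0,-0.02,1.51],0,0.7],
  [[0,-0.02,1.51],0,0.7],
  [[0,-0.02,1.51],0,0.7],
  [[0,-0.02,1.51],0,0.7],
], force=60)

```text
time_s: 20.05
position: [0.5295, -0.2586, -0.0086]
tool_rot: [3.139, 0.002, 1.796]
wrist_force: [-0.3, 0.5, 5.2]
finger_gap: 0.0657
grasp_force: 67.2
```

servo_tool([
  [[0,0,-0.2],0,0.6],
  [[0,0,-0.6],0,0.6],
  [[0,0,-1.2],0,0.6],
  [[0,0,-2],0,0.6],
  [[0,0,-2.8],0,0.6],
  [[0,0,-3.6],0,0.6],
  [[0,0,-4.1],0,0.6],
  [[0,0,-4.1],0,0.6],
  [[0,0,-4.1],0,0.6],
  [[0,0,-4.1],0,0.6],
])

```text
time_s: 20.88
position: [0.5274, -0.2576, 0.1525]
tool_rot: [-3.14, -0.001, 1.796]
wrist_force: [-1.1, -0.3, -2.3]
finger_gap: 0.0657
grasp_force: 67.0
```

Run:
```python
from h import *
s=observe(); print(s["position"],s["wrist_force"],s["finger_gap"]); print(go(.5656,.1976,.15,94.6))
```

```text
[ 0.5274287  -0.25759741  0.15248577] [-1.14015347 -0.34855328 -2.27575758] 0.06565173711622084
[10.879, 3.474, 0.062, 1.386]
```

servo_tool([
  [[0.4,0.15,0],0,0.6],
  [[1,0.32,0],0.1,0.6],
  [[1.7,0.55,0],0.2,0.6],
  [[2.4,0.77,0],0.3,0.6],
  [[3.1,1,0],0.4,0.6],
  [[3.8,1.2,0],0.5,0.6],
  [[4.5,1.44,0],0.6,0.6],
  [[5.2,1.66,0],0.7,0.6],
  [[5.9,1.9,0],0.8,0.6],
  [[6.6,2.1,0],0.9,0.6],
  [[7.3,2.33,0],1,0.6],
  [[8,2.55,0],1.1,0.6],
  [[8.7,2.8,0],1.2,0.6],
  [[9.4,3,0],1.3,0.6],
  [[10,3.2,0],1.39,0.6],
  [[10.5,3.35,0],1.39,0.6],
  [[10.8,3.45,0],1.39,0.6],
  [[10.88,3.47,0],1.39,0.6],
  [[10.88,3.47,0],1.39,0.6],
  [[10.88,3.47,0],1.39,0.6],
])

```text
time_s: 22.55
position: [0.5657, 0.1961, 0.1525]
tool_rot: [-3.14, 0.001, 1.65]
wrist_force: [-0.1, 1.0, -1.6]
finger_gap: 0.0661
grasp_force: 67.0
```

servo_tool([
  [[0,0,0.4],0,0.6],
  [[0,0,0.9],0,0.6],
  [[0,0,1.5],0,0.6],
  [[0,0,2],0,0.6],
  [[0,0,2.3],0,0.6],
  [[0,0,2.45],0,0.6],
  [[0,0,2.5],0,0.6],
  [[0,0,2.5],0,0.6],
  [[0,0,2.5],0,0.6],
  [[0,0,2.5],0,0.6],
])

```text
time_s: 23.38
position: [0.5673, 0.1973, 0.0548]
tool_rot: [3.139, -0.001, 1.65]
wrist_force: [0.2, -0.3, -0.8]
finger_gap: 0.0658
grasp_force: 66.9
```

Run:
```python
from h import *
s=observe(); print(s["position"],s["wrist_force"],s["finger_gap"]); print(go(.5656,.1976,.044,94.6))
```

```text
[0.56726416 0.19725832 0.05478685] [ 0.17782124 -0.2565495  -0.82161746] 0.06575409387658376
[0.012, -0.041, 0.27, -0.008]
```

servo_tool([
  [[0.01,-0.03,0.08],0,0.6],
  [[0.01,-0.03,0.16],0,0.6],
  [[0.01,-0.03,0.22],0,0.6],
  [[0.01,-0.03,0.24],0,0.6],
  [[0.01,-0.03,0.24],0,0.6],
  [[0.01,-0.03,0.24],0,0.6],
])

```text
time_s: 23.88
position: [0.565, 0.1977, 0.0444]
tool_rot: [3.141, -0.0, 1.651]
wrist_force: [-2.5, 0.2, 4.7]
finger_gap: 0.0658
grasp_force: 67.6
```

servo_tool([
  [[0,0,0.02],0,0.6],
  [[0,0,0.04],0,0.6],
  [[0,0,0.04],0,0.6],
  [[0,0,0.04],0,0.6],
])

```text
time_s: 24.22
position: [0.5651, 0.1977, 0.0443]
tool_rot: [3.14, -0.0, 1.651]
wrist_force: [-5.5, -1.7, 12.4]
finger_gap: 0.0659
grasp_force: 68.5
```

servo_tool([
  [[0,0,-0.02],0,0.8],
  [[0,0,-0.02],0,0.9],
  [[0,0,-0.02],0,1],
  [[0,0,-0.02],0,1],
  [[0,0,-0.3],0,1],
  [[0,0,-0.9],0,1],
  [[0,0,-1.7],0,1],
  [[0,0,-2.5],0,1],
  [[0,0,-2.8],0,1],
  [[0,0,-2.8],0,1],
  [[0,0,-2.8],0,1],
], force=40)

```text
time_s: 25.13
position: [0.5656, 0.1978, 0.1554]
tool_rot: [3.139, -0.001, 1.651]
wrist_force: [0.4, 0.0, -0.2]
finger_gap: 0.0853
grasp_force: 0.0
```

Run:
```python
from h import *
p,d=read_camera("top")
for x,y in((.426,-.392),(.561,-.395)): print(*sq(p,x,y,.008))
s=observe(); print(s["position"],np.degrees(s["tool_rot"][2]))
print(go(.4258,-.3926,.05,73.7))
```

```text
[ 425.6 -392.5   70.6   70.5  -15.7] [175. 138. 102.]
[ 560.8 -394.8   70.9   71.7   32.5] [ 98. 127. 186.]
[0.56463231 0.1973791  0.15377118] 94.57283214331143
[-14.426, -4.636, 2.594, 3.479]
```

servo_tool([
  [[-0.4,-0.1,0],0.1,1],
  [[-1.1,-0.3,0],0.3,1],
  [[-1.9,-0.6,0],0.5,1],
  [[-2.8,-0.9,0],0.7,1],
  [[-3.7,-1.2,0],0.9,1],
  [[-4.6,-1.5,0],1.1,1],
  [[-5.5,-1.8,0],1.3,1],
  [[-6.4,-2.1,0],1.5,1],
  [[-7.3,-2.4,0],1.7,1],
  [[-8.2,-2.7,0],1.9,1],
  [[-9.1,-2.95,0],2.1,1],
  [[-10,-3.2,0],2.3,1],
  [[-10.9,-3.5,0],2.5,1],
  [[-11.8,-3.8,0],2.8,1],
  [[-12.7,-4.1,0],3.1,1],
  [[-13.5,-4.35,0],3.4,1],
  [[-14.1,-4.55,0.4],3.48,1],
  [[-14.43,-4.64,0.9],3.48,1],
  [[-14.43,-4.64,1.5],3.48,1],
  [[-14.43,-4.64,2],3.48,1],
])

```text
time_s: 26.85
position: [0.4232, -0.3931, 0.0708]
tool_rot: [-3.138, -0.002, 1.283]
wrist_force: [0.1, 0.0, -0.2]
finger_gap: 0.0854
grasp_force: 0.0
```

servo_tool([
  [[0,0,0.3],0,1],
  [[0,0,0.5],0,1],
  [[0,0,0.6],0,1],
  [[0,0,0.6],0,1],
  [[0,0,0.6],0,1],
])

```text
time_s: 27.27
position: [0.426, -0.3927, 0.0504]
tool_rot: [-3.142, 0.0, 1.286]
wrist_force: [-0.5, 0.8, 0.9]
finger_gap: 0.0853
grasp_force: 0.0
```

Run:
```python
from h import *
s=observe(); print(s["position"],np.degrees(s["tool_rot"][2]))
print(go(.4257,-.3926,-.0095,73.9))
p,d=read_camera("top"); print(sq(p,CX,CY,.061,R=.08))
```

```text
[ 0.42601064 -0.3926869   0.05035447] 73.69747080410019
[-0.0, -0.008, 1.496, -0.034]
(array([564.7, 197.2,  70. ,  71.4,   4.4]), array([212., 208., 207.]))
```

servo_tool([
  [[0,0,0.4],0,1],
  [[0,0,0.8],0,1],
  [[0,0,1.2],0,1],
  [[0,0,1.4],0,1],
  [[0,0,1.5],0,1],
  [[0,0,1.5],0,1],
  [[0,0,1.5],0,0.9],
  [[0,0,1.5],0,0.8],
  [[0,0,1.5],0,0.7],
  [[0,0,1.5],0,0.7],
  [[0,0,1.5],0,0.7],
  [[0,0,1.5],0,0.7],
], force=60)

```text
time_s: 28.32
position: [0.4269, -0.3934, -0.0079]
tool_rot: [3.139, 0.001, 1.286]
wrist_force: [-0.1, 0.7, 6.7]
finger_gap: 0.0654
grasp_force: 66.9
```

servo_tool([
  [[0,0,-0.2],0,0.6],
  [[0,0,-0.6],0,0.6],
  [[0,0,-1.2],0,0.6],
  [[0,0,-2],0,0.6],
  [[0,0,-2.8],0,0.6],
  [[0,0,-3.6],0,0.6],
  [[0,0,-4.1],0,0.6],
  [[0,0,-4.1],0,0.6],
  [[0,0,-4.1],0,0.6],
  [[0,0,-4.1],0,0.6],
])

```text
time_s: 29.15
position: [0.4255, -0.3921, 0.1534]
tool_rot: [-3.14, -0.001, 1.286]
wrist_force: [-0.2, -0.2, -1.0]
finger_gap: 0.0654
grasp_force: 67.0
```

Run:
```python
from h import *
s=observe(); print(s["position"],s["wrist_force"],s["finger_gap"]); print(go(.5656,.1986,.15,94.6))
```

```text
[ 0.42545337 -0.39206999  0.15337606] [-0.23808674 -0.18127974 -0.9635518 ] 0.06544837745366557
[15.157, -0.783, 0.084, -3.484]
```

servo_tool([
  [[0.4,0,0],-0.1,0.6],
  [[1,-0.05,0],-0.3,0.6],
  [[1.8,-0.1,0],-0.5,0.6],
  [[2.6,-0.15,0],-0.7,0.6],
  [[3.4,-0.2,0],-0.9,0.6],
  [[4.2,-0.2,0],-1.1,0.6],
  [[5,-0.25,0],-1.3,0.6],
  [[5.8,-0.3,0],-1.5,0.6],
  [[6.6,-0.35,0],-1.7,0.6],
  [[7.4,-0.4,0],-1.9,0.6],
  [[8.2,-0.4,0],-2.1,0.6],
  [[9,-0.45,0],-2.3,0.6],
  [[9.8,-0.5,0],-2.5,0.6],
  [[10.6,-0.55,0],-2.7,0.6],
  [[11.4,-0.6,0],-2.9,0.6],
  [[12.2,-0.65,0],-3.1,0.6],
  [[13,-0.7,0],-3.3,0.6],
  [[13.8,-0.7,0],-3.48,0.6],
  [[14.5,-0.75,0],-3.48,0.6],
  [[15,-0.78,0],-3.48,0.6],
])

```text
time_s: 30.82
position: [0.5634, 0.1943, 0.1515]
tool_rot: [-3.137, 0.0, 1.653]
wrist_force: [0.3, -0.6, -0.6]
finger_gap: 0.0652
grasp_force: 66.9
```

servo_tool([
  [[0.15,0,0],0,0.6],
  [[0.15,0,0.4],0,0.6],
  [[0.15,0,0.9],0,0.6],
  [[0.15,0,1.4],0,0.6],
  [[0.15,0,1.8],0,0.6],
  [[0.15,0,2.1],0,0.6],
  [[0.15,0,2.3],0,0.6],
  [[0.15,0,2.3],0,0.6],
  [[0.15,0,2.3],0,0.6],
  [[0.15,0,2.3],0,0.6],
])

```text
time_s: 31.65
position: [0.5644, 0.1978, 0.0627]
tool_rot: [3.141, -0.0, 1.65]
wrist_force: [0.9, 0.3, -0.8]
finger_gap: 0.0655
grasp_force: 66.9
```

Run:
```python
from h import *
s=observe(); print(s["position"],s["wrist_force"],s["finger_gap"]); print(go(.5656,.1982,.0535,94.6))
```

```text
[0.56441929 0.19783427 0.06269779] [ 0.88660915  0.30587484 -0.76054874] 0.0655170620259246
[0.007, 0.03, 0.23, -0.007]
```

servo_tool([
  [[0.01,0.03,0.08],0,0.6],
  [[0.01,0.03,0.16],0,0.6],
  [[0.01,0.03,0.22],0,0.6],
  [[0.01,0.03,0.25],0,0.6],
  [[0.01,0.03,0.25],0,0.6],
  [[0.01,0.03,0.25],0,0.6],
])

```text
time_s: 32.15
position: [0.5655, 0.1986, 0.0531]
tool_rot: [3.14, -0.0, 1.651]
wrist_force: [-2.2, -1.2, 4.1]
finger_gap: 0.066
grasp_force: 67.6
```

Contact. I'll release, then fetch the copper plate.

servo_tool([
  [[0,0,0],0,0.8],
  [[0,0,0],0,0.9],
  [[0,0,0],0,1],
  [[0,0,0],0,1],
  [[0,0,-0.3],0,1],
  [[0,0,-0.9],0,1],
  [[0,0,-1.7],0,1],
  [[0,0,-2.3],0,1],
  [[0,0,-2.6],0,1],
  [[0,0,-2.6],0,1],
  [[0,0,-2.6],0,1],
], force=40)

```text
time_s: 33.07
position: [0.5656, 0.1986, 0.1566]
tool_rot: [3.14, -0.0, 1.651]
wrist_force: [1.0, -0.1, -0.1]
finger_gap: 0.0854
grasp_force: 0.0
```

Run:
```python
from h import *
p,d=read_camera("top")
r,c=sq(p,.561,-.395,.008); print(r,c)
s=observe(); print(s["position"],np.degrees(s["tool_rot"][2]),s["time_s"])
print(go(r[0]/1e3,r[1]/1e3,.05,r[4]+90))
```

```text
[ 560.8 -395.    70.7   71.6   32. ] [ 97. 127. 186.]
[0.56474381 0.19830181 0.15524782] 94.57682328571579 33.1167
[-14.777, -1.282, 2.631, -4.571]
```

servo_tool([
  [[-0.4,0,0],-0.1,1],
  [[-1.1,-0.1,0],-0.3,1],
  [[-1.9,-0.2,0],-0.6,1],
  [[-2.8,-0.25,0],-0.9,1],
  [[-3.7,-0.3,0],-1.2,1],
  [[-4.6,-0.4,0],-1.5,1],
  [[-5.5,-0.5,0],-1.8,1],
  [[-6.4,-0.55,0],-2.1,1],
  [[-7.3,-0.6,0],-2.4,1],
  [[-8.2,-0.7,0],-2.7,1],
  [[-9.1,-0.8,0],-3,1],
  [[-10,-0.9,0],-3.3,1],
  [[-10.9,-0.95,0],-3.6,1],
  [[-11.8,-1,0],-3.9,1],
  [[-12.7,-1.1,0],-4.2,1],
  [[-13.5,-1.2,0],-4.5,1],
  [[-14.3,-1.25,0.4],-4.57,1],
  [[-14.78,-1.28,0.9],-4.57,1],
  [[-14.78,-1.28,1.5],-4.57,1],
  [[-14.78,-1.28,2],-4.57,1],
])

```text
time_s: 34.78
position: [0.5592, -0.3959, 0.0716]
tool_rot: [-3.14, -0.004, 2.126]
wrist_force: [0.3, -0.1, -0.2]
finger_gap: 0.0854
grasp_force: 0.0
```

servo_tool([
  [[0,0,0.3],0,1],
  [[0,0,0.5],0,1],
  [[0,0,0.6],0,1],
  [[0,0,0.6],0,1],
  [[0,0,0.6],0,1],
])

```text
time_s: 35.2
position: [0.562, -0.3949, 0.0531]
tool_rot: [3.141, 0.001, 2.13]
wrist_force: [0.9, -0.6, -0.2]
finger_gap: 0.0854
grasp_force: 0.0
```

Run:
```python
from h import *
s=observe(); print(s["position"],np.degrees(s["tool_rot"][2]))
print(go(.561,-.395,-.0095,122.1))
p,d=read_camera("top"); print(sq(p,CX,CY,.069,R=.08))
```

```text
[ 0.5620428 -0.3948672  0.0530814] 122.03517673345453
[0.011, -0.024, 1.565, -0.011]
(array([564.8, 196.7,  70.2,  72.5,   4.1]), array([178., 142., 109.]))
```

servo_tool([
  [[0,-0.02,0.4],0,1],
  [[0,-0.02,0.8],0,1],
  [[0,-0.02,1.2],0,1],
  [[0,-0.02,1.45],0,1],
  [[0,-0.02,1.56],0,1],
  [[0,-0.02,1.56],0,1],
  [[0,-0.02,1.56],0,0.9],
  [[0,-0.02,1.56],0,0.8],
  [[0,-0.02,1.56],0,0.7],
  [[0,-0.02,1.56],0,0.7],
  [[0,-0.02,1.56],0,0.7],
  [[0,-0.02,1.56],0,0.7],
], force=60)

```text
time_s: 36.25
position: [0.5622, -0.396, -0.0078]
tool_rot: [3.14, 0.003, 2.129]
wrist_force: [0.4, 1.4, 5.5]
finger_gap: 0.0657
grasp_force: 68.0
```

servo_tool([
  [[0,0,-0.2],0,0.6],
  [[0,0,-0.6],0,0.6],
  [[0,0,-1.2],0,0.6],
  [[0,0,-2],0,0.6],
  [[0,0,-2.8],0,0.6],
  [[0,0,-3.6],0,0.6],
  [[0,0,-4.1],0,0.6],
  [[0,0,-4.1],0,0.6],
  [[0,0,-4.1],0,0.6],
  [[0,0,-4.1],0,0.6],
])

```text
time_s: 37.08
position: [0.5594, -0.3946, 0.1512]
tool_rot: [-3.14, -0.004, 2.129]
wrist_force: [-0.7, -0.1, -4.9]
finger_gap: 0.0658
grasp_force: 68.0
```

Run:
```python
from h import *
s=observe(); print(s["position"],s["wrist_force"],s["finger_gap"]); print(go(.5656,.1994,.15,94.6))
```

```text
[ 0.55935884 -0.39455469  0.15115883] [-0.65674643 -0.07651624 -4.88428211] 0.06578509606654721
[12.511, 7.998, 0.029, 4.565]
```

servo_tool([
  [[0.3,0.2,0],0.1,0.6],
  [[0.9,0.6,0],0.3,0.6],
  [[1.5,1,0],0.5,0.6],
  [[2.2,1.4,0],0.8,0.6],
  [[2.9,1.85,0],1.1,0.6],
  [[3.6,2.3,0],1.4,0.6],
  [[4.3,2.75,0],1.7,0.6],
  [[5,3.2,0],2,0.6],
  [[5.7,3.65,0],2.3,0.6],
  [[6.4,4.1,0],2.6,0.6],
  [[7.1,4.55,0],2.9,0.6],
  [[7.8,5,0],3.2,0.6],
  [[8.5,5.4,0],3.5,0.6],
  [[9.2,5.85,0],3.8,0.6],
  [[9.9,6.3,0],4.1,0.6],
  [[10.5,6.7,0],4.4,0.6],
  [[11.1,7.1,0],4.57,0.6],
  [[11.7,7.5,0],4.57,0.6],
  [[12.2,7.85,0],4.57,0.6],
  [[12.48,7.98,0],4.57,0.6],
])

```text
time_s: 38.75
position: [0.5651, 0.1998, 0.1504]
tool_rot: [-3.137, 0.0, 1.654]
wrist_force: [0.0, -0.7, -4.7]
finger_gap: 0.0654
grasp_force: 68.0
```

servo_tool([
  [[0,0,0],0,0.6],
  [[0,0,0.4],0,0.6],
  [[0,0,0.9],0,0.6],
  [[0,0,1.3],0,0.6],
  [[0,0,1.7],0,0.6],
  [[0,0,1.95],0,0.6],
  [[0,0,2.05],0,0.6],
  [[0,0,2.05],0,0.6],
  [[0,0,2.05],0,0.6],
  [[0,0,2.05],0,0.6],
])

```text
time_s: 39.58
position: [0.5677, 0.1972, 0.0728]
tool_rot: [3.14, -0.0, 1.65]
wrist_force: [-0.3, -0.2, -4.0]
finger_gap: 0.0656
grasp_force: 68.0
```

Run:
```python
from h import *
s=observe(); print(s["position"],s["wrist_force"],s["finger_gap"]); print(go(.5656,.1981,.0605,94.6))
```

```text
[0.56772866 0.19717076 0.07284708] [-0.31456228 -0.18978533 -3.95728863] 0.06558538402577169
[0.027, -0.051, 0.309, -0.007]
```

servo_tool([
  [[0.03,-0.05,0.08],0,0.6],
  [[0.03,-0.05,0.16],0,0.6],
  [[0.03,-0.05,0.24],0,0.6],
  [[0.03,-0.05,0.28],0,0.6],
  [[0.03,-0.05,0.3],0,0.6],
  [[0.03,-0.05,0.3],0,0.6],
  [[0.03,-0.05,0.3],0,0.6],
])

```text
time_s: 40.17
position: [0.5648, 0.1983, 0.0612]
tool_rot: [3.141, -0.0, 1.651]
wrist_force: [-4.6, 0.3, 6.6]
finger_gap: 0.0656
grasp_force: 69.2
```

servo_tool([
  [[0,0,0],0,0.8],
  [[0,0,0],0,0.9],
  [[0,0,0],0,1],
  [[0,0,0],0,1],
  [[0,0,-0.3],0,1],
  [[0,0,-0.9],0,1],
  [[0,0,-1.7],0,1],
  [[0,0,-2.4],0,1],
  [[-1,-0.7,-2.6],0,1],
  [[-2,-1.4,-2.6],0,0.5],
  [[-3,-2.1,-2.6],0,0.5],
  [[-4,-2.8,-2.6],0,0.5],
  [[-5,-3.5,-2.6],0,0.5],
  [[-5,-4,-2.6],0,0.5],
  [[-5,-4,-2.6],0,0.5],
  [[-5,-4,-2.6],0,0.5],
], force=40)

```text
time_s: 41.5
position: [0.4192, -0.0155, 0.164]
tool_rot: [-3.141, 0.0, 1.647]
wrist_force: [-0.4, 0.5, 1.3]
finger_gap: 0.0426
grasp_force: 0.0
```

Run:
```python
from h import *
p,d=read_camera("top"); print(sq(p,CX,CY,.077,R=.08))
s=observe(); print(s["position"],np.degrees(s["tool_rot"][2]),s["time_s"])
a=cv2.resize(p[120:240,130:275],None,fx=2.75,fy=2.75,interpolation=cv2.INTER_CUBIC)
q,d=read_camera("side"); b=cv2.resize(q[110:230,180:345],None,fx=2.4,fy=2.75,interpolation=cv2.INTER_CUBIC)
cv2.imwrite("pics/t6.png",np.hstack([a,b]))
for n in("plate_brass","plate_alu"):
    for r in search_frame(n,"top")[:6]: print(n,round(r["score"],2),r["bbox"])
h=hsv(p); m=(h[...,0]>8)&(h[...,0]<22)&(h[...,1]>100)&(h[...,2]>150)
for c in blobs(m,8): u=c.reshape(-1,2).mean(0); print(u, ray("top",u,.08)[0].round(4))
```

```text
(array([562.3, 195.2,  74.3,  75.7,   4.8]), array([107., 133., 188.]))
[ 0.42119661 -0.01458735  0.16427914] 94.44207673451663 41.55
plate_alu 0.72 [385.6, 257.2, 35.9, 30.5]
plate_alu 0.59 [340.9, 262.2, 21.6, 22.3]
[207.66666667 207.33333333] [0.4804 0.1916 0.08  ]
[204.73493976 177.74698795] [0.5636 0.1984 0.08  ]
[122.98245614 193.34502924] [0.5262 0.4277 0.08  ]
[357.64516129 141.74193548] [ 0.6534 -0.2334  0.08  ]
[465.71428571  75.6       ] [ 0.8342 -0.5468  0.08  ]
[461.78378378  66.27027027] [ 0.8615 -0.5371  0.08  ]
[324.31884058  85.93478261] [ 0.8157 -0.145   0.08  ]
[458.47222222  56.97222222] [ 0.8887 -0.5291  0.08  ]
```

View pics/t6.png

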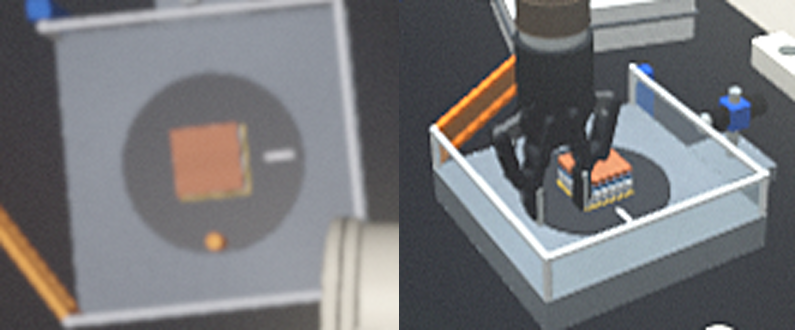

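Pile is square and flush (copper at (0.564,0.198)), and the pin is at (0.480,0.192). Next I'll turn the table.

Run:
```python
from h import *
print(go(.4806,.1917,.10,94.6))
```

```text
[4.99, 1.854, 1.603, 0.007]
```

servo_tool([
  [[0.5,0.2,0],0,0.4],
  [[1.2,0.45,0],0,0.4],
  [[2,0.75,0],0,0.4],
  [[2.8,1.05,0],0,0.4],
  [[3.6,1.35,0],0,0.4],
  [[4.3,1.6,0],0,0.4],
  [[4.8,1.8,0],0,0.4],
  [[4.99,1.85,0.4],0,0.4],
  [[4.99,1.85,0.9],0,0.4],
  [[4.99,1.85,1.4],0,0.4],
  [[4.99,1.85,1.6],0,0.4],
  [[4.99,1.85,1.6],0,0.4],
  [[4.99,1.85,1.6],0,0.4],
  [[4.99,1.85,1.6],0,0.4],
])

```text
time_s: 42.87
position: [0.4801, 0.1916, 0.1008]
tool_rot: [3.14, -0.001, 1.651]
wrist_force: [0.3, -0.9, 0.3]
finger_gap: 0.0338
grasp_force: 0.0
```

Run:
```python
from h import *
s=observe(); print(s["position"],s["finger_gap"]); print(go(.4806,.1917,.052,94.6))
```

```text
[0.48007397 0.1915816  0.10075777] 0.033773433085606326
[0.002, 0.013, 1.219, -0.0]
```

servo_tool([
  [[0,0.01,0.25],0,0.4],
  [[0,0.01,0.5],0,0.4],
  [[0,0.01,0.75],0,0.4],
  [[0,0.01,1],0,0.4],
  [[0,0.01,1.2],0,0.4],
  [[0,0.01,1.2],0,0.4],
  [[0,0.01,1.2],0,0.4],
])

```text
time_s: 43.45
position: [0.4788, 0.1906, 0.0509]
tool_rot: [-3.14, 0.001, 1.651]
wrist_force: [0.8, -0.5, 0.3]
finger_gap: 0.0342
grasp_force: 0.0
```

servo_tool([
  [[0,0,0],0,0.3],
  [[0,0,0],0,0.2],
  [[0,0,0],0,0.1],
  [[0,0,0],0,0],
  [[0,0,0],0,0],
  [[0,0,0],0,0],
], force=25)

```text
time_s: 43.95
position: [0.4809, 0.1912, 0.0524]
tool_rot: [3.139, -0.0, 1.65]
wrist_force: [5.1, 0.4, -0.9]
finger_gap: 0.0154
grasp_force: 25.0
```

Run:
```python
from h import *
s=observe(); P=s["position"]; print(P)
A=np.linspace(184.6,274.6,41)
f=lambda A:[[round(v,2) for v in go(CX+.085*np.cos(np.radians(a)),CY+.085*np.sin(np.radians(a)),.05,fr=(CX+.085*np.cos(np.radians(A[0])),CY+.085*np.sin(np.radians(A[0])),.05,94.6))[:2]] for a in A[1:]]
print(f(A[:21]));print(f(A[20:]))
```

```text
[0.48087158 0.19121867 0.05242218]
[[-0.08, 0.0], [-0.17, 0.01], [-0.25, 0.01], [-0.33, 0.03], [-0.41, 0.04], [-0.5, 0.06], [-0.58, 0.08], [-0.66, 0.1], [-0.73, 0.13], [-0.81, 0.16], [-0.89, 0.2], [-0.96, 0.23], [-1.04, 0.27], [-1.11, 0.31], [-1.18, 0.36], [-1.25, 0.41], [-1.32, 0.46], [-1.38, 0.51], [-1.44, 0.56], [-1.5, 0.62]]
[[-0.06, 0.06], [-0.11, 0.12], [-0.17, 0.19], [-0.22, 0.25], [-0.26, 0.32], [-0.31, 0.39], [-0.35, 0.46], [-0.39, 0.54], [-0.43, 0.61], [-0.46, 0.69], [-0.49, 0.77], [-0.52, 0.85], [-0.54, 0.93], [-0.56, 1.01], [-0.58, 1.09], [-0.6, 1.17], [-0.61, 1.25], [-0.62, 1.34], [-0.62, 1.42], [-0.62, 1.5]]
```

servo_tool([
  [[-0.08,0,0],0,0],
  [[-0.17,0.01,0],0,0],
  [[-0.25,0.01,0],0,0],
  [[-0.33,0.03,0],0,0],
  [[-0.41,0.04,0],0,0],
  [[-0.5,0.06,0],0,0],
  [[-0.58,0.08,0],0,0],
  [[-0.66,0.1,0],0,0],
  [[-0.73,0.13,0],0,0],
  [[-0.81,0.16,0],0,0],
  [[-0.89,0.2,0],0,0],
  [[-0.96,0.23,0],0,0],
  [[-1.04,0.27,0],0,0],
  [[-1.11,0.31,0],0,0],
  [[-1.18,0.36,0],0,0],
  [[-1.25,0.41,0],0,0],
  [[-1.32,0.46,0],0,0],
  [[-1.38,0.51,0],0,0],
  [[-1.44,0.56,0],0,0],
  [[-1.5,0.62,0],0,0],
])

```text
time_s: 45.62
position: [0.5065, 0.1316, 0.0522]
tool_rot: [-3.137, 0.002, 1.65]
wrist_force: [-5.2, -2.3, 12.6]
finger_gap: 0.0149
grasp_force: 26.4
```

servo_tool([
  [[-0.06,0.06,0],0,0],
  [[-0.11,0.12,0],0,0],
  [[-0.17,0.19,0],0,0],
  [[-0.22,0.25,0],0,0],
  [[-0.26,0.32,0],0,0],
  [[-0.31,0.39,0],0,0],
  [[-0.35,0.46,0],0,0],
  [[-0.39,0.54,0],0,0],
  [[-0.43,0.61,0],0,0],
  [[-0.46,0.69,0],0,0],
  [[-0.49,0.77,0],0,0],
  [[-0.52,0.85,0],0,0],
  [[-0.54,0.93,0],0,0],
  [[-0.56,1.01,0],0,0],
  [[-0.58,1.09,0],0,0],
  [[-0.6,1.17,0],0,0],
  [[-0.61,1.25,0],0,0],
  [[-0.62,1.34,0],0,0],
  [[-0.62,1.42,0],0,0],
  [[-0.62,1.5,0],0,0],
])

```text
time_s: 47.28
position: [0.5641, 0.1064, 0.0513]
tool_rot: [-3.127, 0.011, 1.647]
wrist_force: [-12.4, -13.6, 17.1]
finger_gap: 0.015
grasp_force: 28.2
```

servo_tool([
  [[0,0,0],0,0],
  [[0,0,0],0,0],
  [[0,0,0],0,0],
  [[0,0,0],0,0],
])

```text
time_s: 47.62
position: [0.5674, 0.1065, 0.0513]
tool_rot: [-3.134, 0.012, 1.647]
wrist_force: [-4.1, -13.4, 7.7]
finger_gap: 0.0151
grasp_force: 27.0
```

servo_tool([
  [[0.05,0.03,0],0,0],
  [[0.1,0.06,0],0,0],
  [[0.15,0.1,0],0,0],
  [[0.15,0.13,0],0,0],
  [[0.15,0.13,0],0,0],
  [[0.15,0.13,0],0,0],
])

```text
time_s: 48.12
position: [0.5729, 0.1076, 0.0513]
tool_rot: [-3.135, 0.021, 1.642]
wrist_force: [-3.2, -25.1, 9.6]
finger_gap: 0.0147
grasp_force: 27.2
```

Run:
```python
from h import *
p,d=read_camera("top"); s=observe(); print(s["position"],s["tool_rot"],s["wrist_force"])
a=cv2.resize(p[120:240,130:275],None,fx=2.75,fy=2.75,interpolation=cv2.INTER_CUBIC)
q,d=read_camera("side"); b=cv2.resize(q[110:230,180:345],None,fx=2.4,fy=2.75,interpolation=cv2.INTER_CUBIC)
cv2.imwrite("pics/t7.png",np.hstack([a,b]))
```

```text
[0.57290249 0.10759091 0.05131225] [-3.13476311  0.02131487  1.64211715] [ -2.91881983 -25.6493761    9.65022638]
```

View pics/t7.png

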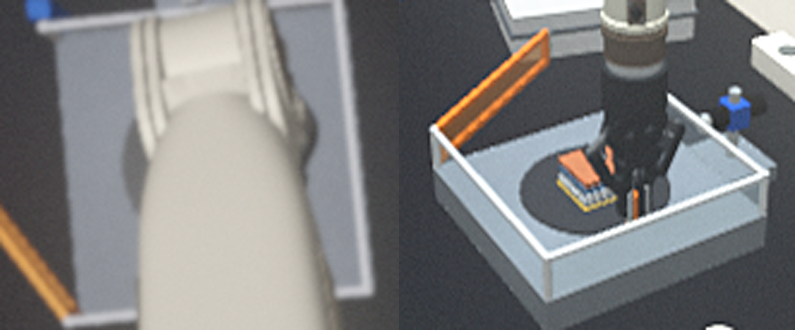

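The side view shows the top copper plate skewed, probably touched by the gripper's knuckle. I'll back off, release and look.

servo_tool([
  [[-0.1,0,0],0,0],
  [[-0.15,0,0],0,0.1],
  [[-0.15,0,0],0,0.2],
  [[-0.15,0,0],0,0.3],
  [[-0.15,0,0],0,0.3],
  [[-0.15,0,0],0,0.3],
])

```text
time_s: 48.72
position: [0.5754, 0.1137, 0.0512]
tool_rot: [-3.14, 0.0, 1.651]
wrist_force: [-0.6, 0.5, 0.0]
finger_gap: 0.0257
grasp_force: 0.0
```

servo_tool([
  [[0,0,-0.15],0,0.3],
  [[0,0,-0.3],0,0.3],
  [[0,0,-0.6],0,0.3],
  [[0,0,-1],0,0.3],
  [[0,0,-1.6],0,0.3],
  [[0,0,-2.2],0,0.3],
  [[0,0,-2.8],0,0.3],
  [[-1,-0.7,-2.8],0,0.3],
  [[-2,-1.4,-2.8],0,0.5],
  [[-3,-2.1,-2.8],0,0.5],
  [[-4,-2.8,-2.8],0,0.5],
  [[-4,-3.5,-2.8],0,0.5],
  [[-4,-4,-2.8],0,0.5],
  [[-4,-4,-2.8],0,0.5],
])

```text
time_s: 49.88
position: [0.4235, -0.0598, 0.1639]
tool_rot: [-3.137, -0.0, 1.647]
wrist_force: [-1.0, -0.7, -0.7]
finger_gap: 0.0428
grasp_force: 0.0
```

Run:
```python
from h import *
p,d=read_camera("top"); s=observe(); print(s["position"],s["tool_rot"],s["time_s"])
a=cv2.resize(p[120:240,130:275],None,fx=2.75,fy=2.75,interpolation=cv2.INTER_CUBIC)
q,d=read_camera("side"); b=cv2.resize(q[110:230,180:345],None,fx=2.4,fy=2.75,interpolation=cv2.INTER_CUBIC)
cv2.imwrite("pics/t8.png",np.hstack([a,b]))
h=hsv(p); m=(h[...,0]>4)&(h[...,0]<22)&(h[...,1]>90)&(h[...,2]>130)
m[:,:160]=0;m[:,245:]=0;m[:130]=0;m[230:]=0
for c in blobs(m,8): u=c.reshape(-1,2).mean(0); print(u, ray("top",u,.08)[0].round(4),rect("top",c,.077))
```

```text
[ 0.42693811 -0.05926828  0.16456407] [-3.14133225e+00 -5.88587340e-05  1.64836753e+00] 49.9333
[235.11764706 174.29411765] [0.571  0.1131 0.08  ] [571.5 113.1  18.   15.9  43.5]
[207.21359223 177.62135922] [0.5638 0.1914 0.08  ] [565.  194.8  67.5  72.2   4.1]
```

View pics/t8.png

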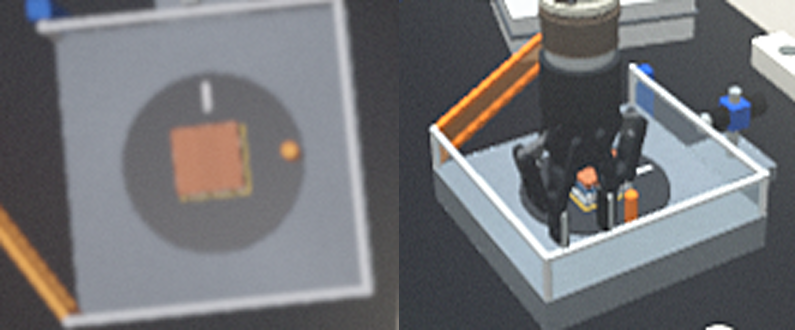

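Table stands in the reading detent: pin at (289,150) on the right, white mark at the scope. The pile looks square. I'll measure the pile and plan the door move.

Run:
```python
from h import *
p,d=read_camera("top"); h=hsv(p)
for lo,s,v in((14,70,120),(13,90,130)):
    m=(h[...,0]<lo)&(h[...,1]>s)&(h[...,2]>v); m[:,:180]=0;m[:,228:]=0;m[:140]=0;m[210:]=0
    c=max(blobs(m,100),key=cv2.contourArea); print(rect("top",c,.077),ray("top",c.reshape(-1,2).mean(0),.077))
q,_=read_camera("side"); h=hsv(q); m=(h[...,0]<13)&(h[...,1]>80)&(h[...,2]>120)
for n in("door",): print(search_frame(n,"top")[:2])
s=observe(); e=ray("top",[[90,152]],.09)[0]; print(e)
t=np.radians(YAW); Hx=np.array([CX,CY])+np.array([[np.cos(t),-np.sin(t)],[np.sin(t),np.cos(t)]])@[-.15,.15]; print("hinge",Hx)
ph=np.arctan2(e[1]-Hx[1],e[0]-Hx[0]); print("door",np.degrees(ph)-YAW)
for a in (32,20,10,5,0,-1):
    A=t+np.radians(a); print(a,(Hx+.24*np.array([np.cos(A),np.sin(A)])).round(4))
print(s["joints"])
```

```text
[565.2 197.8  69.8  70.1   5.4] [[0.56494341 0.19810538 0.077     ]]
[565.2 197.2  66.6  66.9   5.4] [[0.56540971 0.19738004 0.077     ]]
[{'bbox': [87.7, 155.5, 71.7, 78.8], 'score': 0.84}, {'bbox': [89.0, 85.4, 178.2, 155.2], 'score': 0.32}]
[0.64343853 0.51500038 0.09      ]
hinge [0.40395333 0.33608699]
door 32.16248613623358
32 [0.5966 0.4792]
20 [0.6222 0.436 ]
10 [0.6362 0.3966]
5 [0.6406 0.3761]
0 [0.6432 0.3553]
-1 [0.6435 0.3512]
[-1.34373001e-01  1.51782610e-01 -2.76933031e-01  1.13975507e+00
  1.45251495e-04  1.35527427e+00]
```

Run:
```python
from h import *
Hx=np.array([.40395,.33609])
def pt(a,o=.016,r=.18):
    A=np.radians(a+YAW); return Hx+r*np.array([np.cos(A),np.sin(A)])+o*np.array([-np.sin(A),np.cos(A)])
s=observe(); st=pt(42,.02); print(st,np.hypot(*st)); print(go(*st,.165,94.6))
for a in np.arange(42,-2,-2.5): print(a,pt(a).round(4),go(*pt(a),.065,94.6,fr=(*st,.065,94.6))[:2])
```

```text
[0.51309426 0.48061519] 0.7030339109480358
[13.26, 3.139, -0.013, 0.008]
42.0 [0.516  0.4779] [-0.074, 0.067]
39.5 [0.5221 0.4728] [-0.212, 0.208]
37.0 [0.5279 0.4676] [-0.355, 0.344]
34.5 [0.5335 0.462 ] [-0.504, 0.472]
32.0 [0.5389 0.4563] [-0.659, 0.595]
29.5 [0.544  0.4503] [-0.819, 0.71]
27.0 [0.5489 0.444 ] [-0.983, 0.818]
24.5 [0.5534 0.4376] [-1.153, 0.919]
22.0 [0.5577 0.431 ] [-1.326, 1.013]
19.5 [0.5617 0.4242] [-1.503, 1.099]
17.0 [0.5654 0.4172] [-1.684, 1.177]
14.5 [0.5688 0.4101] [-1.869, 1.247]
12.0 [0.5719 0.4028] [-2.056, 1.309]
9.5 [0.5746 0.3955] [-2.245, 1.363]
7.0 [0.5771 0.388 ] [-2.437, 1.408]
4.5 [0.5792 0.3804] [-2.631, 1.445]
2.0 [0.5809 0.3727] [-2.826, 1.474]
-0.5 [0.5823 0.3649] [-3.022, 1.494]
```

servo_tool([
  [[0.5,0.1,-0.3],0,0],
  [[1.3,0.3,-0.5],0,0],
  [[2.1,0.5,-0.5],0,0],
  [[2.9,0.7,-0.5],0,0],
  [[3.7,0.9,-0.5],0,0],
  [[4.5,1.1,-0.5],0,0],
  [[5.3,1.25,-0.5],0,0],
  [[6.1,1.45,-0.5],0,0],
  [[6.9,1.6,-0.5],0,0],
  [[7.7,1.8,-0.5],0,0],
  [[8.5,2,-0.5],0,0],
  [[9.3,2.2,-0.5],0,0],
  [[10.1,2.4,-0.5],0,0],
  [[10.9,2.6,-0.5],0,0],
  [[11.7,2.8,-0.5],0,0],
  [[12.4,2.95,-0.5],0,0],
  [[13,3.1,-0.5],0,0],
  [[13.26,3.14,-0.5],0,0],
  [[13.26,3.14,-0.5],0,0],
  [[13.26,3.14,-0.5],0,0],
])

```text
time_s: 51.8
position: [0.5115, 0.4815, 0.1823]
tool_rot: [-3.141, 0.001, 1.653]
wrist_force: [-0.4, -0.4, 0.0]
finger_gap: 0.0
grasp_force: 0.0
```

Run:
```python
from h import *
s=observe(); print(s["position"],s["joints"]); print(go(.5131,.4806,.065,94.6))
```

```text
[0.51152271 0.48148571 0.18231005] [ 7.55290320e-01  6.86932917e-01  5.86183251e-01  1.47144483e+00
 -3.00737679e-04  2.24384401e+00]
[-0.025, 0.037, 2.933, 0.019]
```

servo_tool([
  [[0,0.04,0.5],0,0],
  [[0,0.04,1.1],0,0],
  [[0,0.04,1.7],0,0],
  [[0,0.04,2.3],0,0],
  [[0,0.04,2.8],0,0],
  [[0,0.04,2.93],0,0],
  [[0,0.04,2.93],0,0],
  [[0,0.04,2.93],0,0],
])

```text
time_s: 52.47
position: [0.5142, 0.48, 0.0676]
tool_rot: [3.141, -0.0, 1.65]
wrist_force: [0.4, 1.3, 0.4]
finger_gap: 0.0001
grasp_force: 0.0
```

servo_tool([
  [[-0.07,0.07,0],0,0],
  [[-0.21,0.21,0],0,0],
  [[-0.35,0.34,0],0,0],
  [[-0.5,0.47,0],0,0],
  [[-0.66,0.6,0],0,0],
  [[-0.82,0.71,0],0,0],
  [[-0.98,0.82,0],0,0],
  [[-1.15,0.92,0],0,0],
  [[-1.33,1.01,0],0,0],
  [[-1.5,1.1,0],0,0],
  [[-1.68,1.18,0],0,0],
  [[-1.87,1.25,0],0,0],
  [[-2.06,1.31,0],0,0],
  [[-2.25,1.36,0],0,0],
  [[-2.44,1.41,0],0,0],
  [[-2.63,1.45,0],0,0],
])

```text
time_s: 53.8
position: [0.5802, 0.3792, 0.0667]
tool_rot: [3.142, -0.0, 1.651]
wrist_force: [0.2, 0.5, -0.6]
finger_gap: -0.0004
grasp_force: 0.2
```

servo_tool([
  [[-0.08,0.01,0],0,0],
  [[-0.16,0.02,0],0,0],
  [[-0.24,0.03,0],0,0],
  [[-0.3,0.04,0],0,0],
  [[-0.34,0.05,0],0,0],
  [[-0.38,0.05,0],0,0],
  [[-0.38,0.05,0],0,0],
  [[-0.38,0.05,0],0,0],
])

```text
time_s: 54.47
position: [0.5829, 0.3655, 0.0667]
tool_rot: [-3.141, -0.001, 1.651]
wrist_force: [-1.7, 3.5, 0.9]
finger_gap: -0.0001
grasp_force: 1.5
```

servo_tool([
  [[-0.03,0,0],0,0],
  [[-0.06,0,0],0,0],
  [[-0.09,0,0],0,0],
  [[-0.09,0,0],0,0],
  [[-0.09,0,0],0,0],
])

```text
time_s: 54.88
position: [0.5828, 0.3654, 0.0667]
tool_rot: [3.141, -0.007, 1.653]
wrist_force: [-2.2, 10.6, -1.5]
finger_gap: 0.0002
grasp_force: 5.5
```

servo_tool([
  [[0.1,0,0],0,0],
  [[0.3,0,0],0,0],
  [[0.6,0,0],0,0],
  [[0.9,0,-0.3],0,0],
  [[1.2,0,-1],0,0],
  [[1.2,-1,-2],0,0],
  [[1.2,-2,-3],0,0],
  [[1.2,-3,-3],0,0],
  [[1.2,-4,-3],0,0],
  [[1.2,-5,-3],0,0],
  [[1.2,-5,-3],0,0],
  [[1.2,-5,-3],0,0],
])

```text
time_s: 55.88
position: [0.3764, 0.3931, 0.1878]
tool_rot: [-3.141, 0.001, 1.654]
wrist_force: [0.3, 0.9, -0.0]
finger_gap: -0.0002
grasp_force: 0.0
```

Run:
```python
from h import *
p,d=read_camera("top"); h=hsv(p); s=observe(); print(s["position"],s["time_s"],s["wrist_force"])
for lo,s,v in((14,70,120),(13,90,130)):
    m=(h[...,0]<lo)&(h[...,1]>s)&(h[...,2]>v); m[:,:180]=0;m[:,228:]=0;m[:140]=0;m[210:]=0
    c=max(blobs(m,100),key=cv2.contourArea); print(rect("top",c,.077))
m=(h[...,0]>4)&(h[...,0]<22)&(h[...,1]>90)&(h[...,2]>130); m[:,:100]=0;m[:,175:]=0;m[:100]=0;m[250:]=0
c=max(blobs(m,20),key=cv2.contourArea); w=ray("top",c.reshape(-1,2),.09)[:,:2]; v=cv2.fitLine(w.astype(np.float32),cv2.DIST_L2,0,.01,.01).ravel(); print("door",np.degrees(np.arctan2(v[1],v[0])),w.min(0),w.max(0))
a=cv2.resize(p[105:250,130:275],None,fx=2.7,fy=2.7,interpolation=cv2.INTER_CUBIC)
q,_=read_camera("side"); b=cv2.resize(q[90:235,180:345],None,fx=2.4,fy=2.7,interpolation=cv2.INTER_CUBIC)
cv2.imwrite("pics/t9.png",np.hstack([a,b[:a.shape[0]]]))
```

```text
[0.37880155 0.39366259 0.18769609] 55.9333 [ 0.67340082 -1.12778342  0.66822114]
[565.5 197.7  69.5  70.4   5.4]
[565.2 197.5  66.7  67.    5.3]
door 4.624505 [0.41045442 0.32207258] [0.69559089 0.36416428]
```

View pics/t9.png

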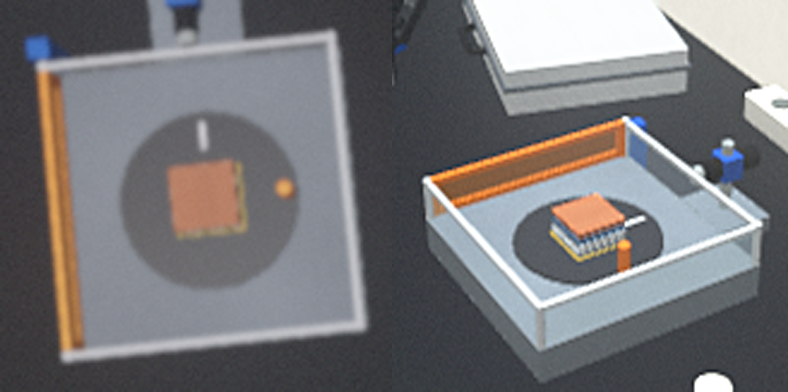

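Door line at 4.62° matches the screen's 4.6°, so it's shut; the pin is right and the mark at the scope. One numeric check of the lower layers in the side view before I hand in.

Run:
```python
from h import *
q,_=read_camera("side"); t=np.radians(YAW); R=np.array([[np.cos(t),-np.sin(t)],[np.sin(t),np.cos(t)]])
names=["FR-L(-x-y)","(+x-y)","(-x+y)","(+x+y)"]; cs=np.array([[-1,-1],[1,-1],[-1,1],[1,1]])*.034
g=q.astype(int); 
for z in(.049,.057,.065,.073):
    P=proj("side",np.c_[cs@R.T+[CX,CY],np.full(4,z)]); print(z,P.round(1).tolist())
for v in range(168,198): print(v," ".join("%02x%02x%02x"%tuple(q[v,u][::-1]) for u in range(242,288,2)))
```

```text
0.049 [[257.6, 184.9], [277.0, 178.7], [246.3, 175.0], [265.4, 169.2]]
0.057 [[257.5, 182.6], [277.1, 176.4], [246.2, 172.7], [265.3, 166.9]]
0.065 [[257.5, 180.3], [277.1, 174.1], [246.1, 170.4], [265.3, 164.6]]
0.073 [[257.4, 177.9], [277.1, 171.8], [246.0, 168.1], [265.3, 162.4]]
168 595c61 5b5e64 7c5e53 ffb07c f1a679 f1a67c f0a77a eea477 eda37c eda37a eea67c eca278 eba078 eda57b efa579 f9ab7c bb8570 485662 5c6067 5c5f65 54585c 585a60 96a2af
169 5c5e65 585e64 605758 d68763 f3a578 f0a57b efa37c eca278 eda47b eba075 eba278 ea9d76 eda277 eea479 f0a57b f2a67b f7a87e 92766a 535a61 50545a 484953 64686e 616a70
170 5d6064 5b5c62 43576b 8f7878 e48c65 f1a479 ec9f76 eba077 ea9f76 eba178 eca277 eda479 f1a980 efa47b f1a67d f1a479 fdaf83 d98f70 474d55 5c6269 c2c9ce eff5f6 5a5c62
171 5a5f63 585e64 5d6976 6f7586 a36e5e f3a178 eca075 eca077 ec9f77 eea57d efa37b f0a47c f1a87e f2a97e f5ab80 fbae7e dd8a67 b66845 889299 ffffff f3f8fa eef5f8 63666c
172 575960 5d6067 64696b 4e708b 746c74 c07653 f3a77a eca17a eea37a f0a67f f0a77c f0a57b f2a67d f8ac80 e8946d e58f67 754934 81625c e5f0f3 ffffff a8adb3 494e5
[... 3433 characters left out ...]
79e9d 929c9f 9ba8ae a5b5be a4b2bd 9fb0ba
194 b4c5d5 bacedb 93a0ac 87939e 626972 494e52 454549 484a4e 4c5054 44484d 3b3e43 889199 faffff ffffff feffff bec3c7 919294 99a5a9 a6b7be a5b5bf a6b5bf a4b6bf a0b2bb
195 b6c6d3 b0c2d2 b7c9d5 bcccd9 9babb5 86939e 85919b 697479 677178 889098 d0dce3 ffffff ffffff d6dfe1 989b9d 97a0a3 9eaab1 a6b8c2 a5b5bf a1b4bc a4b3bd a2b5be a2b4bb
196 b4c4d1 b1c1cf b2c2d1 b3c1cf b4c6d3 b2c5d3 b1c5d2 97a7b7 c4d1df fdffff ffffff fdffff c1c6c9 919496 99a4ab a1b3bc a6b7c1 a3b5be a1b4bd a3b3be a3b3bc a3b4bd a1b4be
197 b1c1ce b0c0ce b2c5d0 adbdcc acbdcb a7b7c6 c2d0de eaf2f7 ffffff ffffff d5dee1 9fa5a3 969ca1 9da8b0 a5b6c0 a2b1bb 9fb2b9 a4b5bf a0b0ba a7b9c2 a4b4bf a5b6c0 a2b5be
```

The left edge (column 246), front corner (about 258) and right edge (about 276) line up through all the layers, so the pile is flush. Handing in.

```bash
python3 -c "
from rig import *
print(close_job())"
```

```text
the job is handed in; nothing more can be done
None
```

The job is handed in: all four plates on the bench (no brass plate this time) are in a square, flush pile on the outline, the table is in its reading detent and the door is shut; my last camera check agreed, but the hand-in returned no verdict.

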